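# Gauge the sample board, then crib the oak staves

### The arm

A 7-joint arm with a two-finger parallel gripper is mounted at the origin on the work surface; the furniture and walls round the work are solid. World frame = base frame: x ahead of the robot, y to its left, z up, the work surface at z = 0. Lengths are in mm, angles in rad, forces in N, time in s.
With the tool pointing down it reaches from about 425 to 825 mm from the base axis. Payload 3.6 kg.
Tool frame: the origin (TCP) lies at the very end of the fingers, on their centre line; the grasp point (between the pads) lies 19 mm behind it (r.tcp_to_grasp is the z of the grasp point in the tool frame, in mm); z points along the fingers, y is the line along which they close (so a half turn about z gives the same grasp; the last joint's range is limited). The gripper opens to 93 mm and grips with 3 to 60 N. Pads are 15 mm wide; open, the fingers measure 128 mm over their backs; the gripper's body (75 mm by 188 mm) begins 65 mm behind the grasp point.
Start: joints at [-1.353, 0.615, -0.013, 1.423, 0.008, 1.103, -0.04], TCP at [157.503, 630.599, 218.64] pointing down, gripper open.
Joint ranges: [-3.12, 3.12], [-0.3, 2.06], [-1.34, 1.32], [0.26, 2.42], [-1.36, 4.5], [0.01, 1.98], [-2.84, 2.84]. Speed limits (rad/s): [2.79, 2.79, 3.14, 3.14, 3.14, 3.14, 3.14].

### API

Orientations are given as a unit quaternion [x, y, z, w].
In Python, from rig import r, imaging gives the robot as it stands.
- The arm moves only by the shell command python3 -m pendant 'ROWS'. ROWS is JSON, a list of rows, each an object of numbers: "grip": the opening in per cent of the stroke, from 0 (shut) to 100 (fully open); "tx", "ty", "tz": the shift along the world's x, y, z in cm; "twist": the turn about the world's z in rad. A call has 1 to 10 rows; each row is the pose to reach, as a shift and turn from the pose commanded when the call began; what a row does not reach only later rows make up. A row lasts 1/10 s, in which the tool goes at most 50 mm and 8.59 degrees, less where a joint would pass 70% of its speed; a pose out of reach is approached as far as the arm can. A call with a gripper value outside its range is refused whole. The fingers move at their own pace and stop on an object; the grip force is fixed at half the most. Time passes only in rows, so rows that repeat a pose let the fingers close. It gives the time, the measured TCP pose, the force, the opening and the grip force at its end, in the units of the state.
- r.observe(): the state, without advancing time (a new reading comes with each control period).
- imaging.read_camera(name): name is "side" or "top"; returns a dict with "pixels" (384x512x3 uint8, blue, green, red), "fx", "fy", "cx", "cy" (pixels), "rvec" (rotation vector, rad) and "tvec" (3), from world to camera coordinates, as OpenCV has them. Camera axes: x right, y down, z forward; pixel columns grow to the right and rows downward; lengths in mm; the calibration is good to about 2 mm. A picture is of the moment at which its call begins. There is no depth.
- r.job_done(): hands the job in; it is judged then, once.
The state is a dict: "time_s": time; "joint_positions": joint angles; "qd": joint speeds; "joint_efforts": joint torques, N m; "position": TCP position; "tool_rot": TCP orientation; "contact_force": force on the tool from outside, world axes, zero at the start; "wrist_torque": the same for the moment, N m; "opening": finger opening in mm; "grip_force": force on a finger pad.
Only numpy, scipy, OpenCV 4.12 (cv2) and the standard library are available. Lean on these libraries where they do the work, as an engineer would, in place of code of your own. Each camera call takes 0.05 s, during which the arm holds its last target. There are 200 camera calls.

### The job

Lay the wide sample board with the three dark plugs between the brass stops of the sliding carrier and, moving the carrier by its handle, bring the plugs one after another under the fixed pointer, starting from the board's brass-banded end and standing still about a second with the pointer over each plug. Then draw the carrier fully toward the robot, and stack all the staves level on the square platform in crosswise layers, two to a layer along opposite edges, the first layer lying across the two bearers; the sample board goes on last, on the next free place, so it lies in the top layer (if alone there, along an edge or in the middle). Keep the glass and the card block where they are; let go of everything at the end.

Things in the scene. Friction and masses are not known exactly. Their poses are not given: they have to be found in the camera images.
- sample: the sample board, pale oak, 140 x 54 x 18 mm, 0.1 kg; three dark round plugs (14 mm across) go right through it, so either face may be up; a brass band 8 mm wide goes round the end at its -x. Origin in the middle of the board, x along its length, y across its width, z through its thickness
- mark_1 (a point): centre of the first plug (nearest the brass-banded end), at (-48, 14, 0) mm in the board's frame, in mid-thickness
- mark_2 (a point): centre of the second plug (the middle one), at (0, -14, 0) mm in the board's frame
- mark_3 (a point): centre of the third plug (farthest from the brass band), at (48, 10, 0) mm in the board's frame
- stave_0: a plain oak stave, 140 x 34 x 18 mm, 0.07 kg, like the other staves; may be absent (two to four are there). Origin in its middle, x along its length, y across, z through its thickness. At the start it lies flat on the table
- stave_1: a plain oak stave, 140 x 34 x 18 mm, 0.07 kg, like the other staves; may be absent (two to four are there). Origin in its middle, x along its length, y across, z through its thickness. At the start it lies flat on the table
- stave_2: a plain oak stave, 140 x 34 x 18 mm, 0.07 kg, like the other staves; may be absent (two to four are there). Origin in its middle, x along its length, y across, z through its thickness. At the start it lies flat on the table
- stave_3: a plain oak stave, 140 x 34 x 18 mm, 0.07 kg, like the other staves; may be absent (two to four are there). Origin in its middle, x along its length, y across, z through its thickness. At the start it lies flat on the table
- pointer_tip (a point): lower tip of the fixed brass pointer of the gauge, 10 mm above the top of a board in the carrier. Its frame is the gauge's: x away from the robot along the slide, z up. It hangs from an arm 16 mm wide (top at z = 114 mm, a cap reaches 120 mm) that runs to +x to a column 100 mm behind the tip, 36 mm wide and 120 mm tall
- carrier_bed (a point): middle of the carrier's bed (wooden plate 88 x 172 mm, top at z = 45 mm), axes as the gauge's. The board lies here, its length along this y, either way round, in a space of 64 (x) by 150 mm (y) between brass stops 6 mm high: end stops 40 mm long, side stops only near the corners (y beyond +-49 mm), so fingers fit at both long sides. At slide_x = 0 it is 95 mm to -x of the pointer tip
- handle_top (a point): top of the carrier's handle, an upright dark wooden post 22 x 22 mm and 58 mm tall above the bed, square to the gauge's axes, 66 mm to -x of carrier_bed; top at z = 103 mm
- slide_x (a joint): position of the carrier along the gauge's x (m): 0 = fully toward the robot, at its stop; up to 0.125. Slides by pushing the handle sideways (friction about 1.5 N) and stays where it is left; any value at the start
- slide_y (a joint): position of the carrier along the gauge's y (m), -0.058 to 0.058, friction as slide_x; any value at the start
- platform: fixed wooden platform 150 x 150 x 10 mm with two bearers (tops at z = 20 mm) along its y at x = +-50 mm. Origin: centre of its underside. Layer 1: staves along platform x at y = +-53 mm, centres at z = 29 mm. Layer 2: along platform y at x = +-53 mm (sample +-43 mm), z = 47 mm. Layer 3 (only when there are four staves: the sample alone): along platform x, z = 65 mm
- glass: loose stemless tasting glass, 67 mm wide, 91 mm tall, bystander; origin under its centre
- cards: loose block of tasting cards, 92 x 64 x 13 mm, bystander

How it is judged:
By the outcome, as a careful person would: the job done as asked, in the order asked, and still so for the second after the job is handed in, with the robot touching nothing.
Of stave_0, stave_1, stave_2, stave_3 only 2 to 4 are there at a start; the rules pass over those that are not, and their reading is None.
At some moment in a run one of sample may be knocked a few centimetres aside while the robot is not near it.
Once in a run the grip may slacken for a moment while it holds something.
It also fails if it takes over 210 s, if anything falls off the work surface, if the arm or the gripper's body presses on something with over 40 N, if the wrist force passes 120 N, or if a joint passes its speed limit or range.

## Working session

There is one attempt and no reset: what is moved stays moved. The work goes in short steps, Python scripts to look and compute and a shell command to move; the robot and the scene stay as the last step left them, time stands still between calls to the robot, and variables do not carry over. Pictures are saved under pics/ and viewed, at most 14 in all, crops included, and the job is handed in when it is done.

```bash
ls; mkdir -p pics; python3 - <<'E'
from rig import r, imaging
import cv2
print(r.observe())
for n in("top","side"):
    d=imaging.read_camera(n); cv2.imwrite(f"pics/{n}0.png",cv2.resize(d["pixels"],(800,600),interpolation=cv2.INTER_CUBIC)); print({k:v for k,v in d.items() if k!="pixels"})
E
```

```text
pics
{'time_s': 0.0, 'joint_positions': array([-1.35252748,  0.61594397, -0.01261067,  1.42489625,  0.00812798,
        1.1033526 , -0.04042269]), 'qd': array([-0.00059015, -0.00053459,  0.00089389,  0.00120655, -0.00024287,
        0.00242905, -0.00054872]), 'joint_efforts': array([ 1.97234694e-04, -4.58932364e+01,  2.08979943e-01, -1.65742582e+01,
       -6.11073570e-02,  2.03844742e-02,  2.32445918e-04]), 'position': array([157.32823681, 629.8673926 , 217.46598795]), 'tool_rot': array([ 1.22053341e-01,  9.92522724e-01, -1.26873357e-03, -1.23634699e-04]), 'contact_force': array([-0.43624656,  0.22115958, -0.92563315]), 'wrist_torque': array([ 0.00970444,  0.03551927, -0.00505339]), 'grip_force': 0.0, 'opening': 92.96860092911525}
{'fx': 389.32404636125597, 'fy': 389.32404636125597, 'cx': 261.4599145136023, 'cy': 188.12811364049196, 'rvec': array([ 2.13093491, -2.17934245,  0.18689859]), 'tvec': array([  23.37274098,  577.53287616, 1040.41025949])}
{'fx': 453.1795640983867, 'fy': 453.1795640983867, 'cx': 253.7431899311248, 'cy': 188.10962991198826, 'rvec': array([ 2.26458699, -0.53964757,  0.25696758]), 'tvec': array([-494.93349761,  254.41385791,  938.67931884])}
```

View pics/top0.png

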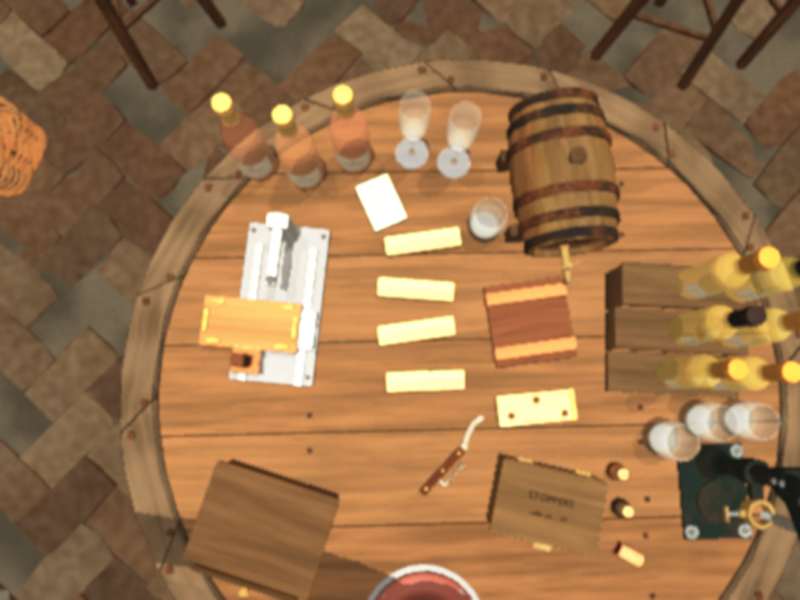

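View pics/side0.png

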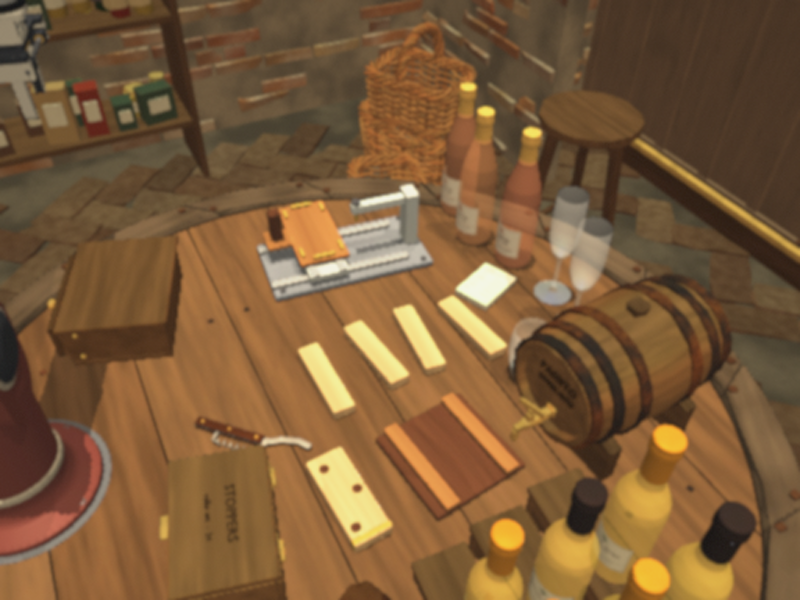

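The top view shows four staves (centres about (423,240), (415,289), (416,330) and (425,380)), the sample at (537,408), the platform at (530,323), the gauge at (280,305) with its handle at (245,362), the card block at (381,201) and the glass at (488,218).

```bash
cat > h.py <<'E'
import numpy as np, cv2
from rig import r, imaging
def cam(n): return imaging.read_camera(n)
def K(d): return np.array([[d["fx"],0,d["cx"]],[0,d["fy"],d["cy"]],[0,0,1.]])
def ray(d,p):
    R=cv2.Rodrigues(d["rvec"])[0]; p=np.atleast_2d(np.array(p,float))
    v=np.c_[p,np.ones(len(p))]@np.linalg.inv(K(d)).T@R
    return -R.T@d["tvec"],v
def plane(d,p,z):
    c,v=ray(d,p); return (c+v*((z-c[2])/v[:,2])[:,None])[:,:2]
def proj(d,P): return cv2.projectPoints(np.array(P,float).reshape(-1,1,3),d["rvec"],d["tvec"],K(d),None)[0].reshape(-1,2)
def tri(d1,p1,d2,p2):
    A=[];b=[]
    for d,p in((d1,p1),(d2,p2)):
        c,v=ray(d,p);v=v[0]/np.linalg.norm(v[0]);M=np.eye(3)-np.outer(v,v);A.append(M);b.append(M@c)
    return np.linalg.lstsq(np.vstack(A),np.hstack(b),rcond=None)[0]
def crop(d,x,y,w,h,f,s):  # crop in native px, saved scaled s
    cv2.imwrite("pics/"+f,cv2.resize(d["pixels"][y:y+h,x:x+w],None,fx=s,fy=s,interpolation=cv2.INTER_CUBIC))
def pale(d,z,amin=300):
    h=cv2.cvtColor(d["pixels"],cv2.COLOR_BGR2HSV)
    m=((h[...,0]>18)&(h[...,0]<34)&(h[...,1]>50)&(h[...,1]<165)&(h[...,2]>190)).astype(np.uint8)
    cs,_=cv2.findContours(m,cv2.RETR_EXTERNAL,cv2.CHAIN_APPROX_NONE); out=[]
    for c in cs:
        if cv2.contourArea(c)<amin: continue
        q=plane(d,c[:,0],z).astype(np.float32); (cx,cy),(w,hh),a=cv2.minAreaRect(q)
        if w<hh: w,hh,a=hh,w,a+90
        out.append((round(cx,1),round(cy,1),round(w,1),round(hh,1),round(np.radians((a+90)%180-90),3),c[:,0].mean(0).round()))
    return out
E
python3 - <<'E'
from h import *
t=cam("top");s=cam("side")
for d in(t,s):
    for o in pale(d,18 if d is t else 18): print(o)
    print()
h=cv2.cvtColor(t["pixels"],cv2.COLOR_BGR2HSV)
for p in[(271,154),(266,185),(343,261),(339,186)]: print(h[p[1],p[0]])
crop(t,110,120,130,140,"gt.png",4); crop(s,150,110,140,90,"gs.png",5); 
a=cv2.resize(t["pixels"][160:280,290:390],None,fx=4,fy=4,interpolation=cv2.INTER_CUBIC)
b=cv2.resize(s["pixels"][240:360,180:345],None,fx=4,fy=4,interpolation=cv2.INTER_CUBIC)
cv2.imwrite("pics/pl.png",np.hstack([a,b])[:, :1060]); print(a.shape,b.shape)
cv2.imwrite("pics/pl.png",cv2.resize(np.hstack([a,b]),None,fx=.75,fy=.75))
E
```

```text
(373.0, -212.9, 141.9, 58.0, np.float64(-1.502), array([343., 261.]))
(426.3, -16.2, 139.9, 38.7, np.float64(1.552), array([272., 243.]))
(516.6, -1.8, 142.7, 39.1, np.float64(-1.452), array([266., 211.]))
(563.3, 288.6, 175.2, 64.7, np.float64(1.222), array([164., 199.]))
(592.2, -2.7, 143.1, 38.8, np.float64(1.473), array([266., 184.]))
(681.6, -17.7, 143.0, 38.9, np.float64(-1.449), array([270., 154.]))

(374.6, -212.1, 140.0, 54.5, np.float64(-1.491), array([223., 318.]))
(427.6, -14.3, 142.3, 34.4, np.float64(-1.558), array([209., 241.]))
(518.3, -0.5, 140.6, 34.8, np.float64(-1.449), array([241., 225.]))
(594.1, -1.6, 142.0, 35.1, np.float64(1.476), array([268., 215.]))
(683.9, -16.4, 141.1, 35.1, np.float64(-1.448), array([302., 207.]))
(756.8, 55.7, 96.7, 68.2, np.float64(0.408), array([310., 181.]))

[ 29  59 255]
[ 29  58 255]
[ 29  54 255]
[ 19 145 254]
(480, 400, 3) (480, 660, 3)
```

View pics/gt.png

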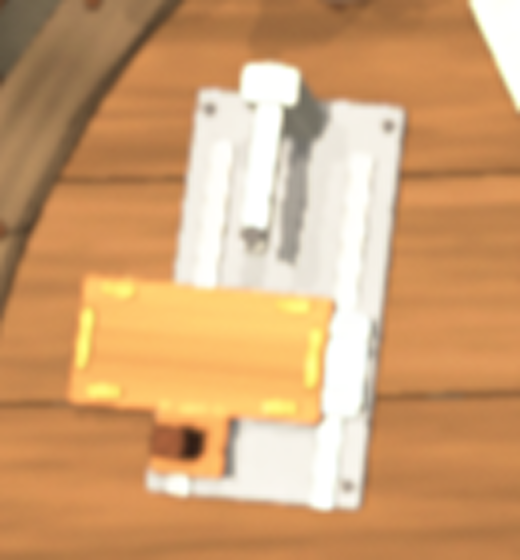

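View pics/gs.png

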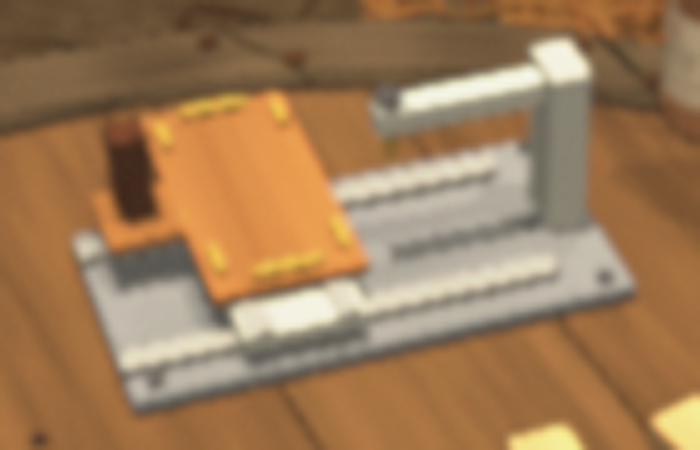

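View pics/pl.png

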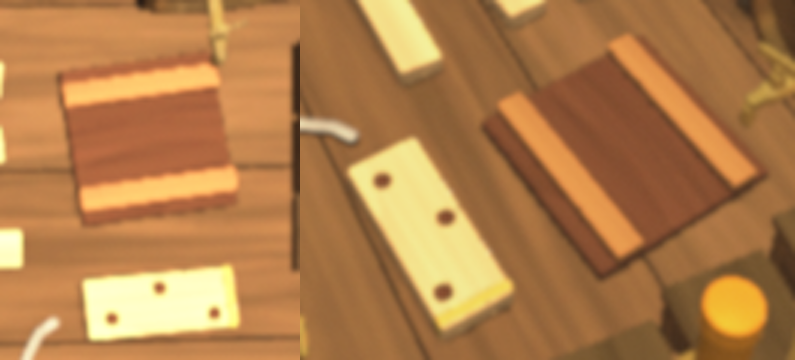

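The gauge is turned slightly clockwise. In gt.png the pointer cap is at (253,238), the column cap at (271,80) and the handle top near (167,441). The bed corners are at (85,273), (333,297), (322,424) and (68,402). The sample's brass end points to -y and its face is up. Next I compute the gauge and platform frames.

```bash
python3 - <<'E'
from h import *
t=cam("top");s=cam("side")
g=lambda p:(110+p[0]/4,120+p[1]/4); q=lambda p:(150+p[0]/5,110+p[1]/5)
T={"handle":((167,441),(122,128)),"col":((271,80),(561,61)),"pcap":((253,238),(388,97))}
for k,(a,b) in T.items(): print(k,tri(t,g(a),s,q(b)).round(1))
bt=plane(t,[g(p) for p in[(85,273),(333,297),(322,424),(68,402)]],45); bs=plane(s,[q(p) for p in[(280,92),(368,267),(215,300),(145,117)]],45)
for b in(bt,bs):
    print("bed",b.round(1).tolist(),b.mean(0).round(1),"yaw from y-edges",[round(float(np.arctan2(*(b[i]-b[j])[::-1])-np.pi/2),3) for i,j in((0,1),(3,2))])
print("tip side@73",plane(s,[q((391,153))],73), "col top@120",plane(t,[g((271,80))],120),plane(s,[q((561,61))],120),"cap top",plane(t,[g((253,238))],117),plane(s,[q((388,97))],117),"handle@103",plane(t,[g((167,441))],103),plane(s,[q((122,128))],103))
for d,(x,y,w,h) in((t,(300,170,80,75)),(s,(235,245,105,95))):
    hs=cv2.cvtColor(d["pixels"],cv2.COLOR_BGR2HSV); m=np.zeros(hs.shape[:2],np.uint8)
    m[y:y+h,x:x+w]=((hs[...,2]>215)&(hs[...,1]>100))[y:y+h,x:x+w]
    cs,_=cv2.findContours(m,cv2.RETR_EXTERNAL,cv2.CHAIN_APPROX_NONE)
    for c in cs:
        if cv2.contourArea(c)>150: print(cv2.minAreaRect(plane(d,c[:,0],20).astype(np.float32)))
E
```

```text
handle [465.8 295.9 104.4]
col [698.2 228.6 119.6]
pcap [595.5 238.4 120.7]
bed [[584.7, 369.3], [564.4, 199.1], [477.3, 206.4], [496.1, 378.5]] [530.6 288.3] yaw from y-edges [-0.119, -0.109]
bed [[585.2, 369.0], [564.6, 196.6], [480.0, 207.4], [504.4, 380.2]] [533.6 288.3] yaw from y-edges [-0.119, -0.14]
tip side@73 [[603.92582404 250.43106745]] col top@120 [[698.27298783 228.47461961]] [[697.7400746 228.1476141]] cap top [[594.09846581 239.82218991]] [[599.71680325 242.74199074]] handle@103 [[465.42080104 296.34281251]] [[466.67546305 297.59970384]]
((478.84796142578125, -217.6097869873047), (23.78912353515625, 150.6322784423828), 6.759892463684082)
((578.1199951171875, -209.51559448242188), (28.357791900634766, 158.3959503173828), 4.402977466583252)
((401.545166015625, -251.58421325683594), (60.058189392089844, 29.310752868652344), 64.56331634521484)
((480.29388427734375, -215.1792449951172), (18.300186157226562, 146.1957244873047), 6.683171272277832)
((579.3690795898438, -203.89328002929688), (18.11559295654297, 145.7573699951172), 6.768476963043213)
```

```bash
python3 - <<'E'
from h import *
t=cam("top");s=cam("side"); f=.64
for k,a,b in[("box +x+y",(507,457),(268,449)),("box +x-y",(607,474),(285,592)),("tap end",(567,280),(515,432)),("glass rim c",(491,210),(528,330)),("barrel head left/ctr",(512,235),(517,370))]: print(k,tri(t,(a[0]*f,a[1]*f),s,(b[0]*f,b[1]*f)).round())
print(plane(t,[(525*f,248*f),(610*f,243*f)],80),plane(t,[(510*f,240*f)],130))
E
```

```text
box +x+y [ 297. -146.   79.]
box +x-y [ 257. -318.   56.]
tap end [ 591. -264.   80.]
glass rim c [ 709. -132.   97.]
barrel head left/ctr [ 669. -171.   70.]
[[ 649.25380065 -193.99574871]
 [ 655.3738019  -344.26007976]] [[ 652.13923759 -158.3896849 ]]
```

```bash
python3 - <<'E'
from h import *
t=cam("top");s=cam("side")
a=cv2.resize(t["pixels"][140:210,330:400],(400,400),interpolation=cv2.INTER_CUBIC)
b=cv2.resize(s["pixels"][235:305,305:375],(400,400),interpolation=cv2.INTER_CUBIC)
cv2.imwrite("pics/tap.png",np.hstack([a,b]))
for d in(t,s): print(-cv2.Rodrigues(d["rvec"])[0].T@d["tvec"])
E
```

```text
[ 417.7371997    38.52260823 1113.80234187]
[ 192.34725711 -682.08342556  829.80068392]
```

View pics/tap.png

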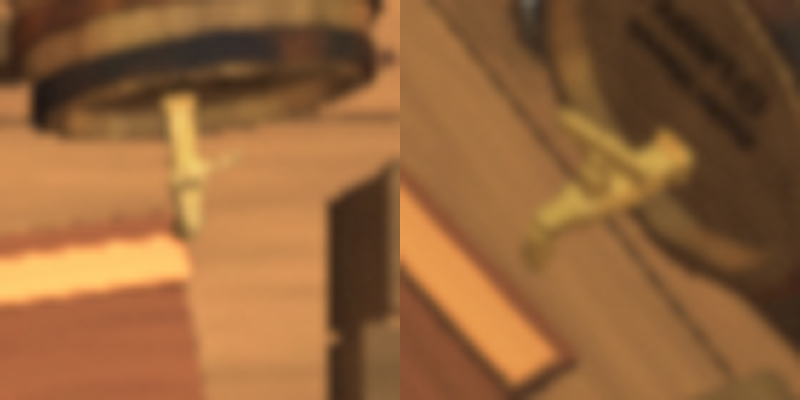

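```bash
python3 - <<'E'
from h import *
t=cam("top");s=cam("side"); k=5.714
g=lambda p:(330+p[0]/k,140+p[1]/k); q=lambda p:(305+(p[0]-400)/k,235+p[1]/k)
print(tri(t,g((190,238)),s,q((535,262))).round(1),tri(t,g((190,225)),s,q((548,212))).round(1),tri(t,g((180,100)),s,q((675,155))).round(1))
print(plane(t,[g((190,238))],70))
E
```

```text
[ 586.9 -267.8   72. ] [ 591.  -262.8   92.3] [ 649.7 -261.6   90.1]
[[ 585.97588431 -267.73622605]]
```

The tap spout is low, about (587,-268,72), over the platform's far right corner. Pieces going there have to be slid in under it. First I draw the carrier toward the robot and to -y so I can load the board.

```bash
python3 -m pendant '[{"tx":30.85,"ty":-33.4,"twist":0.128},{"tx":30.85,"ty":-33.4,"twist":0.128},{"tx":30.85,"ty":-33.4,"twist":0.128},{"tx":30.85,"ty":-33.4,"twist":0.128},{"tx":30.85,"ty":-33.4,"twist":0.128},{"tx":30.85,"ty":-33.4,"twist":0.128},{"tx":30.85,"ty":-33.4,"twist":0.128},{"tx":30.85,"ty":-33.4,"twist":0.128},{"tx":30.85,"ty":-33.4,"twist":0.128},{"tx":30.85,"ty":-33.4,"twist":0.128}]'; python3 -m pendant '[{"tz":-5},{"tz":-10},{"tz":-10},{"tz":-10}]'; python3 - <<'E'
from h import *
o=r.observe(); print(o["position"],o["tool_rot"],o["contact_force"])
d=cam("side"); crop(d,140,60,160,120,"h1.png",5)
E
```

```text
[157.50056333 630.59901252 218.66676347] [ 1.22073500e-01  9.92521063e-01 -9.14579314e-06 -2.10446456e-05] [0.7804711  0.70627837 0.10064893]invalid input at $[0]: expected keys grip, tx, ty, tz, twist
invalid input at $[0]: expected keys grip, tx, ty, tz, twist
```

View pics/h1.png

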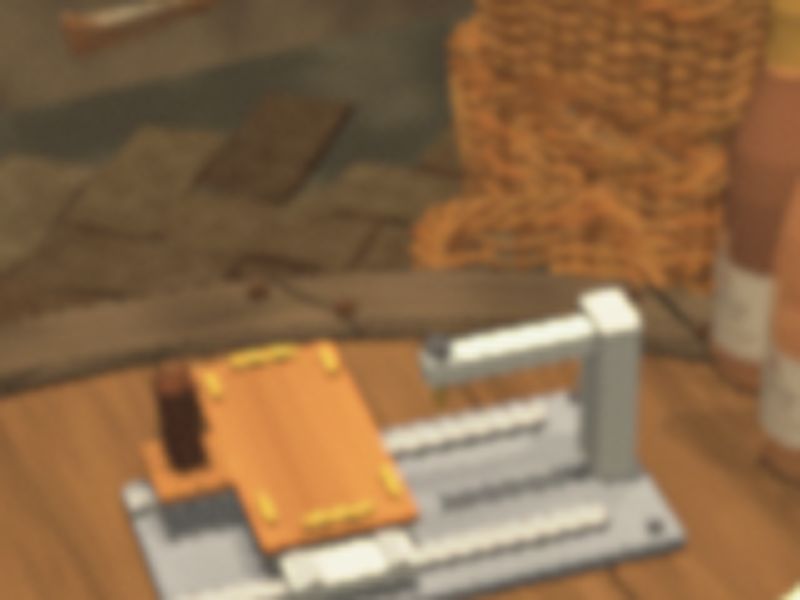

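The rows were refused because each one needs all five keys. The picture shows the scene unchanged, with the carrier where it started.

```bash
python3 -m pendant '[{"grip":100,"tx":30.85,"ty":-33.4,"tz":0,"twist":0.128},{"grip":100,"tx":30.85,"ty":-33.4,"tz":0,"twist":0.128},{"grip":100,"tx":30.85,"ty":-33.4,"tz":0,"twist":0.128},{"grip":100,"tx":30.85,"ty":-33.4,"tz":0,"twist":0.128},{"grip":100,"tx":30.85,"ty":-33.4,"tz":0,"twist":0.128},{"grip":100,"tx":30.85,"ty":-33.4,"tz":0,"twist":0.128},{"grip":100,"tx":30.85,"ty":-33.4,"tz":0,"twist":0.128},{"grip":100,"tx":30.85,"ty":-33.4,"tz":0,"twist":0.128},{"grip":100,"tx":30.85,"ty":-33.4,"tz":0,"twist":0.128},{"grip":100,"tx":30.85,"ty":-33.4,"tz":0,"twist":0.128}]'; python3 -m pendant '[{"grip":100,"tx":0,"ty":0,"tz":-5,"twist":0},{"grip":100,"tx":0,"ty":0,"tz":-9,"twist":0},{"grip":100,"tx":0,"ty":0,"tz":-9,"twist":0},{"grip":100,"tx":0,"ty":0,"tz":-9,"twist":0}]'; python3 - <<'E'
from h import *
d=cam("side"); crop(d,140,60,160,120,"h2.png",5)
E
```

```text
time_s: 1.65
position: [472.0, 288.5, 218.9]
tool_rot: [0.065, 0.998, -0.002, 0.002]
contact_force: [0.4, -0.6, 0.2]
opening: 93.2
grip_force: 0.0
time_s: 2.05
position: [466.0, 297.1, 129.1]
tool_rot: [0.058, 0.998, -0.0, -0.0]
contact_force: [0.6, -1.2, 1.2]
opening: 92.9
grip_force: 0.0
```

View pics/h2.png

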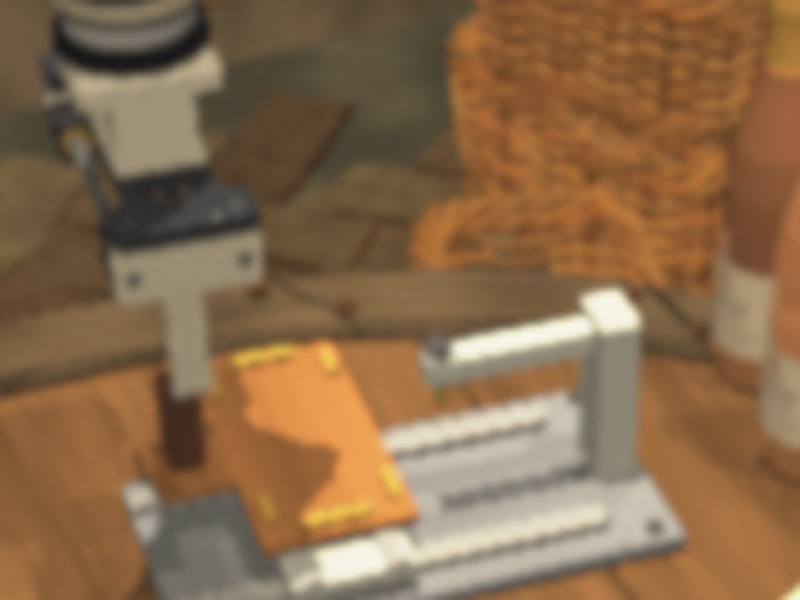

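The open fingers straddle the handle (about (180,400)) as planned. I descend, grip it, and move the carrier.

```bash
python3 -m pendant '[{"grip":100,"tx":0,"ty":0,"tz":-4,"twist":0},{"grip":100,"tx":0,"ty":0,"tz":-5.9,"twist":0},{"grip":100,"tx":0,"ty":0,"tz":-5.9,"twist":0},{"grip":0,"tx":0,"ty":0,"tz":-5.9,"twist":0},{"grip":0,"tx":0,"ty":0,"tz":-5.9,"twist":0},{"grip":0,"tx":0,"ty":0,"tz":-5.9,"twist":0},{"grip":0,"tx":0,"ty":0,"tz":-5.9,"twist":0},{"grip":0,"tx":0,"ty":0,"tz":-5.9,"twist":0}]'; python3 -m pendant '[{"grip":0,"tx":-0.7,"ty":0.1,"tz":0,"twist":0},{"grip":0,"tx":-1.4,"ty":0.2,"tz":0,"twist":0},{"grip":0,"tx":-2.0,"ty":0.25,"tz":0,"twist":0},{"grip":0,"tx":-2.4,"ty":0.3,"tz":0,"twist":0},{"grip":0,"tx":-2.4,"ty":0.3,"tz":0,"twist":0}]'
python3 -m pendant '[{"grip":0,"tx":-0.2,"ty":-1.5,"tz":0,"twist":0},{"grip":0,"tx":-0.4,"ty":-3,"tz":0,"twist":0},{"grip":0,"tx":-0.6,"ty":-5,"tz":0,"twist":0},{"grip":0,"tx":-0.8,"ty":-7,"tz":0,"twist":0},{"grip":0,"tx":-0.95,"ty":-8,"tz":0,"twist":0},{"grip":0,"tx":-0.95,"ty":-8,"tz":0,"twist":0},{"grip":0,"tx":-0.95,"ty":-8,"tz":0,"twist":0}]'
```

```text
time_s: 2.9
position: [466.3, 296.8, 70.2]
tool_rot: [0.058, 0.998, 0.0, 0.0]
contact_force: [-0.6, 0.2, -0.4]
opening: 57.6
grip_force: 0.0
time_s: 3.4
position: [441.0, 299.9, 69.6]
tool_rot: [0.058, 0.998, -0.0, -0.0]
contact_force: [0.9, -0.4, -0.5]
opening: 17.8
grip_force: 0.0
time_s: 4.1
position: [432.8, 219.8, 69.8]
tool_rot: [0.059, 0.998, 0.0, 0.0]
contact_force: [0.2, -0.6, 0.5]
opening: 0.5
grip_force: 0.0
```

The fingers close at about 70 mm/s, so I left before they had gripped. I go back with the fingers half open and check that the carrier did not move.

```bash
python3 -m pendant '[{"grip":50,"tx":0.3,"ty":2,"tz":0,"twist":0},{"grip":50,"tx":0.5,"ty":4,"tz":0,"twist":0},{"grip":50,"tx":0.95,"ty":8,"tz":0,"twist":0},{"grip":50,"tx":0.95,"ty":8,"tz":0,"twist":0},{"grip":50,"tx":0.95,"ty":8,"tz":0,"twist":0},{"grip":50,"tx":0.95,"ty":8,"tz":0,"twist":0},{"grip":50,"tx":0.95,"ty":8,"tz":0,"twist":0},{"grip":50,"tx":0.95,"ty":8,"tz":0,"twist":0}]'; python3 - <<'E'
from h import *
t=cam("top"); o=cv2.imread("pics/gt.png"); n=cv2.resize(t["pixels"][120:260,110:240],None,fx=4,fy=4,interpolation=cv2.INTER_CUBIC)
D=cv2.absdiff(o,n).max(2); print(D[290:420,240:345].mean(), D[260:300,85:340].mean(), D[60:110,240:300].mean())
crop(t,110,120,130,140,"h3.png",4)
E
```

```text
time_s: 4.9
position: [442.1, 298.6, 69.7]
tool_rot: [0.059, 0.998, -0.0, -0.0]
contact_force: [-0.7, 0.4, -0.6]
opening: 46.1
grip_force: 0.0
13.322124542124541 9.350686274509805 5.066
```

```bash
python3 -m pendant '[{"grip":50,"tx":1.2,"ty":-0.1,"tz":0,"twist":0},{"grip":50,"tx":2.4,"ty":-0.2,"tz":0,"twist":0},{"grip":50,"tx":2.4,"ty":-0.2,"tz":0,"twist":0},{"grip":0,"tx":2.4,"ty":-0.2,"tz":0,"twist":0},{"grip":0,"tx":2.4,"ty":-0.2,"tz":0,"twist":0},{"grip":0,"tx":2.4,"ty":-0.2,"tz":0,"twist":0},{"grip":0,"tx":2.4,"ty":-0.2,"tz":0,"twist":0},{"grip":0,"tx":2.4,"ty":-0.2,"tz":0,"twist":0},{"grip":0,"tx":2.4,"ty":-0.2,"tz":0,"twist":0}]'
```

```text
time_s: 5.85
position: [465.6, 298.3, 69.6]
tool_rot: [0.058, 0.998, 0.0, -0.0]
contact_force: [-0.5, 1.7, -1.0]
opening: 22.2
grip_force: 30.0
```

Gripped. Now I draw it back and across.

```bash
python3 -m pendant '[{"grip":0,"tx":-0.7,"ty":0.1,"tz":0,"twist":0},{"grip":0,"tx":-1.4,"ty":0.2,"tz":0,"twist":0},{"grip":0,"tx":-2.0,"ty":0.25,"tz":0,"twist":0},{"grip":0,"tx":-2.4,"ty":0.3,"tz":0,"twist":0},{"grip":0,"tx":-2.4,"ty":0.3,"tz":0,"twist":0}]'
python3 -m pendant '[{"grip":0,"tx":-0.2,"ty":-1.5,"tz":0,"twist":0},{"grip":0,"tx":-0.4,"ty":-3,"tz":0,"twist":0},{"grip":0,"tx":-0.6,"ty":-5,"tz":0,"twist":0},{"grip":0,"tx":-0.8,"ty":-7,"tz":0,"twist":0},{"grip":0,"tx":-0.95,"ty":-8,"tz":0,"twist":0},{"grip":0,"tx":-0.95,"ty":-8,"tz":0,"twist":0},{"grip":0,"tx":-0.95,"ty":-8,"tz":0,"twist":0}]'
```

```text
time_s: 6.35
position: [441.8, 300.6, 69.6]
tool_rot: [0.058, 0.998, -0.0, 0.0]
contact_force: [1.7, 2.0, -3.6]
opening: 22.2
grip_force: 30.0
time_s: 7.05
position: [432.5, 219.7, 69.6]
tool_rot: [0.059, 0.998, -0.001, -0.0]
contact_force: [2.9, -1.8, -4.6]
opening: 21.9
grip_force: 30.0
```

```bash
python3 -m pendant '[{"grip":60,"tx":0,"ty":0,"tz":0,"twist":0},{"grip":60,"tx":0,"ty":0,"tz":0,"twist":0},{"grip":60,"tx":0,"ty":0,"tz":0,"twist":0},{"grip":60,"tx":0,"ty":0,"tz":0,"twist":0},{"grip":100,"tx":0,"ty":0,"tz":5,"twist":0},{"grip":100,"tx":0,"ty":0,"tz":10,"twist":0},{"grip":100,"tx":3,"ty":-4,"tz":10,"twist":-0.13},{"grip":100,"tx":5,"ty":-8,"tz":10,"twist":-0.26},{"grip":100,"tx":5,"ty":-13,"tz":10,"twist":-0.39},{"grip":100,"tx":5,"ty":-18,"tz":10,"twist":-0.52}]'; python3 -m pendant '[{"grip":100,"tx":0,"ty":-5,"tz":0,"twist":-0.13},{"grip":100,"tx":-2,"ty":-10,"tz":0,"twist":-0.26},{"grip":100,"tx":-5,"ty":-14,"tz":0,"twist":-0.39},{"grip":100,"tx":-8,"ty":-18,"tz":0,"twist":-0.52},{"grip":100,"tx":-10.7,"ty":-22,"tz":0,"twist":-0.65},{"grip":100,"tx":-10.7,"ty":-27.2,"tz":0,"twist":-0.75},{"grip":100,"tx":-10.7,"ty":-27.2,"tz":0,"twist":-0.855},{"grip":100,"tx":-10.7,"ty":-27.2,"tz":0,"twist":-0.855},{"grip":100,"tx":-10.7,"ty":-27.2,"tz":0,"twist":-0.855}]'; python3 - <<'E'
from h import *
t=cam("top"); s=cam("side"); crop(s,150,230,160,120,"s1.png",5)
for d in (t,s):print([o for o in pale(d,18) if o[0]<500 and o[1]<-60])
print(r.observe()["position"], np.arctan2(*(r.observe()["tool_rot"][[0,1]]))*-2+np.pi/2)
E
```

```text
time_s: 8.05
position: [482.8, 39.3, 169.8]
tool_rot: [0.315, 0.949, 0.0, 0.0]
contact_force: [0.6, -0.8, -0.6]
opening: 92.2
grip_force: 0.0
time_s: 8.95
position: [375.6, -230.1, 169.4]
tool_rot: [0.677, 0.736, 0.0, -0.001]
contact_force: [-0.0, 0.1, -0.0]
opening: 93.1
grip_force: 0.0
[]
[]
[ 375.82805104 -229.65835628  169.45582382] 0.08359441121578359
```

View pics/s1.png

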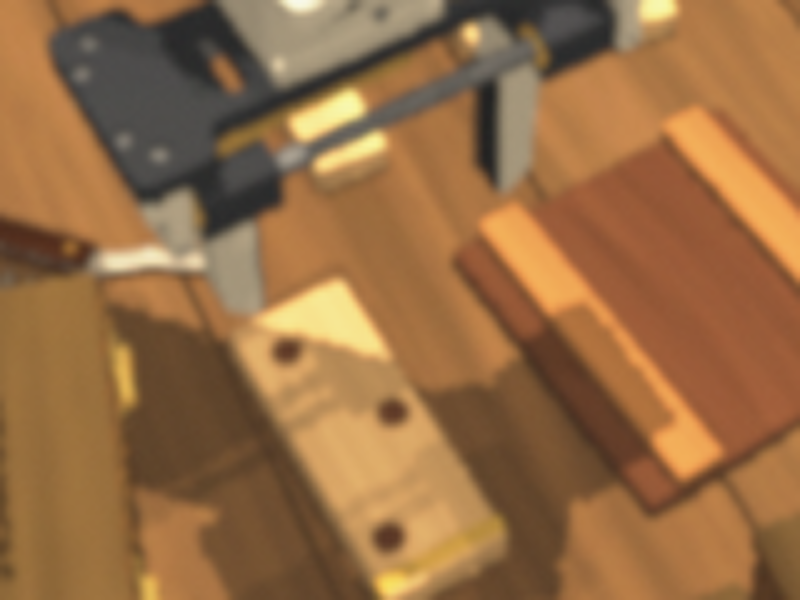

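The sample is unmoved (plugs at (287,350), (392,410) and (388,537)), brass band at lower right, and the open fingers straddle its width. I descend and grip.

```bash
python3 -m pendant '[{"grip":100,"tx":0,"ty":0,"tz":-5,"twist":0},{"grip":100,"tx":0,"ty":0,"tz":-10,"twist":0},{"grip":100,"tx":0,"ty":0,"tz":-14,"twist":0},{"grip":100,"tx":0,"ty":0,"tz":-16.3,"twist":0},{"grip":100,"tx":0,"ty":0,"tz":-16.3,"twist":0}]'; python3 -m pendant '[{"grip":0,"tx":0,"ty":0,"tz":0,"twist":0},{"grip":0,"tx":0,"ty":0,"tz":0,"twist":0},{"grip":0,"tx":0,"ty":0,"tz":0,"twist":0},{"grip":0,"tx":0,"ty":0,"tz":0,"twist":0},{"grip":0,"tx":0,"ty":0,"tz":0,"twist":0},{"grip":0,"tx":0,"ty":0,"tz":0,"twist":0},{"grip":0,"tx":0,"ty":0,"tz":0,"twist":0},{"grip":0,"tx":0,"ty":0,"tz":0,"twist":0},{"grip":0,"tx":0,"ty":0,"tz":0,"twist":0}]'
```

```text
time_s: 9.55
position: [374.3, -229.1, 4.3]
tool_rot: [0.678, 0.736, -0.0, -0.003]
contact_force: [0.8, -0.4, -0.1]
opening: 92.6
grip_force: 0.0
time_s: 10.45
position: [375.8, -231.5, 7.2]
tool_rot: [0.679, 0.734, 0.0, 0.0]
contact_force: [-0.8, 0.4, 6.5]
opening: 53.4
grip_force: 30.0
```

```bash
python3 -m pendant '[{"grip":0,"tx":0,"ty":0,"tz":3,"twist":0},{"grip":0,"tx":0,"ty":0,"tz":7,"twist":0},{"grip":0,"tx":1,"ty":1,"tz":11,"twist":0},{"grip":0,"tx":4,"ty":3,"tz":14,"twist":0},{"grip":0,"tx":7,"ty":6,"tz":14,"twist":-0.05},{"grip":0,"tx":9,"ty":10,"tz":14,"twist":-0.1},{"grip":0,"tx":10,"ty":14,"tz":14,"twist":-0.15},{"grip":0,"tx":11,"ty":18,"tz":14,"twist":-0.196},{"grip":0,"tx":12,"ty":22,"tz":14,"twist":-0.196},{"grip":0,"tx":12.05,"ty":26,"tz":14,"twist":-0.196}]'; python3 -m pendant '[{"grip":0,"tx":0,"ty":4,"tz":0,"twist":0},{"grip":0,"tx":0,"ty":8,"tz":0,"twist":0},{"grip":0,"tx":0,"ty":12,"tz":0,"twist":0},{"grip":0,"tx":0,"ty":16.3,"tz":0,"twist":0},{"grip":0,"tx":0,"ty":16.3,"tz":-2,"twist":0},{"grip":0,"tx":0,"ty":16.3,"tz":-4,"twist":0},{"grip":0,"tx":0,"ty":16.3,"tz":-5,"twist":0},{"grip":0,"tx":0,"ty":16.3,"tz":-5,"twist":0}]'; python3 - <<'E'
from h import *
t=cam("top"); s=cam("side")
a=cv2.resize(t["pixels"][160:260,130:225],(380,400),interpolation=cv2.INTER_CUBIC); b=cv2.resize(s["pixels"][110:210,130:230],(400,400),interpolation=cv2.INTER_CUBIC)
cv2.imwrite("pics/c1.png",np.hstack([a,b])); o=r.observe();print(o["position"],o["tool_rot"])
E
```

```text
time_s: 11.45
position: [496.7, 30.5, 146.3]
tool_rot: [0.747, 0.665, 0.0, 0.0]
contact_force: [0.3, 0.0, -1.4]
opening: 53.8
grip_force: 30.0
time_s: 12.25
position: [494.6, 190.9, 95.1]
tool_rot: [0.747, 0.664, -0.002, -0.001]
contact_force: [-0.2, -0.5, -1.0]
opening: 53.7
grip_force: 30.0
[496.30376031 191.08143444  96.911296  ] [7.47593668e-01 6.64156380e-01 3.92865025e-05 9.60321129e-05]
```

View pics/c1.png

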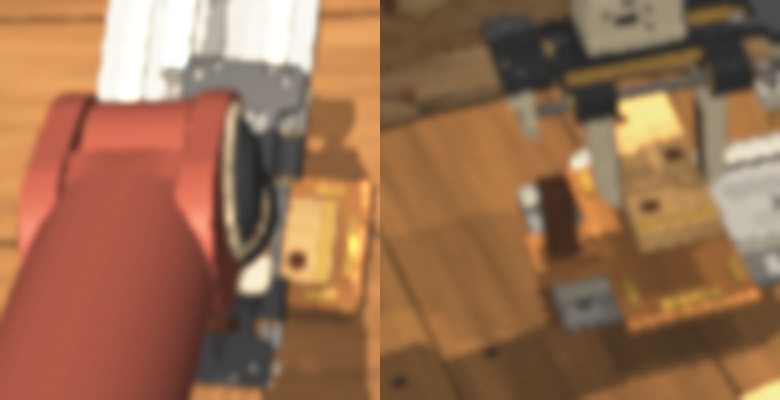

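The board hangs over the bed with brass end toward -y (left half: board end at (335,240), bed's right edge at (370,245)). I check the numbers before lowering.

```bash
python3 - <<'E'
from h import *
t=cam("top"); g=lambda p:(130+p[0]/4,160+p[1]/4)
b=plane(t,[g((336,200)),g((334,287))],107.7); c=plane(t,[g((371,183)),g((360,310))],45)
print(b.round(1),c.round(1))
u=np.array([.993,-.117]);v=np.array([.117,.993])
for e,m in((b.mean(0)+70*v,"board c"),(c.mean(0)+86*v,"bed c")): print(m,e.round(1))
E
```

```text
[[513.6 136.2]
 [457.7 137.8]] [[530.8 118.2]
 [444.3 126.4]]
board c [493.9 206.5]
bed c [497.6 207.7]
```

```bash
python3 -m pendant '[{"grip":0,"tx":0,"ty":0,"tz":-1.5,"twist":0},{"grip":0,"tx":0,"ty":0,"tz":-3,"twist":0},{"grip":0,"tx":0,"ty":0,"tz":-3.7,"twist":0},{"grip":0,"tx":0,"ty":0,"tz":-4.1,"twist":0},{"grip":0,"tx":0,"ty":0,"tz":-4.4,"twist":0},{"grip":0,"tx":0,"ty":0,"tz":-4.45,"twist":0},{"grip":0,"tx":0,"ty":0,"tz":-4.45,"twist":0},{"grip":0,"tx":0,"ty":0,"tz":-4.45,"twist":0}]'
```

```text
time_s: 13.2
position: [496.3, 191.7, 52.5]
tool_rot: [0.747, 0.665, 0.0, 0.0]
contact_force: [-0.0, 0.1, -1.1]
opening: 53.9
grip_force: 30.0
```

```bash
python3 -m pendant '[{"grip":70,"tx":0,"ty":0,"tz":0,"twist":0},{"grip":70,"tx":0,"ty":0,"tz":0,"twist":0},{"grip":70,"tx":0,"ty":0,"tz":0,"twist":0},{"grip":70,"tx":0,"ty":0,"tz":0,"twist":0},{"grip":70,"tx":0,"ty":0,"tz":4,"twist":0},{"grip":70,"tx":0,"ty":0,"tz":8,"twist":0},{"grip":70,"tx":0,"ty":0,"tz":10,"twist":0}]'; python3 -m pendant '[{"grip":70,"tx":-2,"ty":1,"tz":0,"twist":0.15},{"grip":70,"tx":-4,"ty":2,"tz":0,"twist":0.3},{"grip":70,"tx":-6.4,"ty":2.8,"tz":0,"twist":0.45},{"grip":70,"tx":-6.4,"ty":2.8,"tz":0,"twist":0.6},{"grip":70,"tx":-6.4,"ty":2.8,"tz":0,"twist":0.75},{"grip":70,"tx":-6.4,"ty":2.8,"tz":0,"twist":0.9},{"grip":70,"tx":-6.4,"ty":2.8,"tz":0,"twist":1.05},{"grip":70,"tx":-6.4,"ty":2.8,"tz":0,"twist":1.2},{"grip":70,"tx":-6.4,"ty":2.8,"tz":0,"twist":1.35},{"grip":70,"tx":-6.4,"ty":2.8,"tz":0,"twist":1.45}]'; python3 -m pendant '[{"grip":70,"tx":0,"ty":0,"tz":0,"twist":0.12},{"grip":70,"tx":0,"ty":0,"tz":0,"twist":0.12}]';  python3 - <<'E'
from h import *
t=cam("top"); s=cam("side")
a=cv2.resize(t["pixels"][160:260,130:225],(380,400),interpolation=cv2.INTER_CUBIC); b=cv2.resize(s["pixels"][110:210,130:230],(400,400),interpolation=cv2.INTER_CUBIC)
cv2.imwrite("pics/c2.png",np.hstack([a,b]))
E
```

```text
time_s: 13.9
position: [497.6, 191.7, 155.1]
tool_rot: [0.747, 0.664, 0.002, 0.001]
contact_force: [0.1, -0.8, 0.6]
opening: 65.2
grip_force: 0.0
time_s: 14.9
position: [432.0, 219.4, 152.2]
tool_rot: [0.116, 0.993, -0.0, 0.0]
contact_force: [-0.0, 0.4, -0.1]
opening: 64.9
grip_force: 0.0
time_s: 15.1
position: [432.1, 219.3, 152.2]
tool_rot: [0.059, 0.998, 0.0, -0.0]
contact_force: [0.6, -0.2, -0.4]
opening: 64.9
grip_force: 0.0
```

View pics/c2.png

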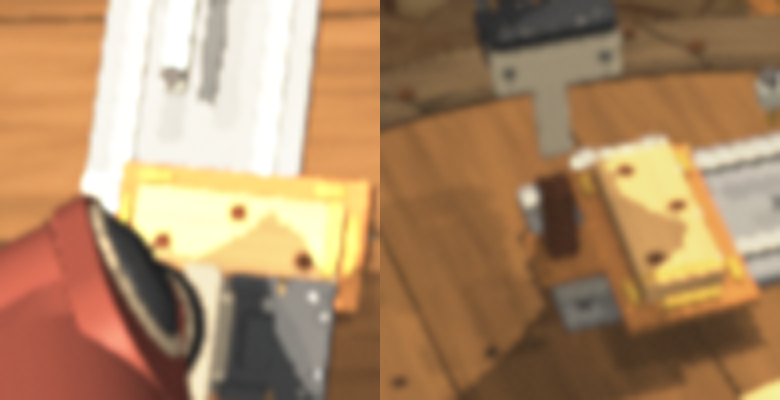

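The board lies flat in the bed, plugs in the top half-picture at (304,261), (238,212) and (162,241), and in the side half at (655,258), (678,205) and (626,170). I triangulate the plugs against the board's expected place and the pointer.

```bash
python3 - <<'E'
from h import *
t=cam("top");s=cam("side")
g=lambda p:(130+p[0]/4,160+p[1]/4); q=lambda p:(130+(p[0]-380)/4,110+p[1]/4)
def ref(d,p): # dark blob centroid
    x,y=int(p[0])-4,int(p[1])-4; w=d["pixels"][y:y+9,x:x+9].astype(float).sum(2); k=np.clip(np.median(w)*.8-w,0,None); yy,xx=np.mgrid[y:y+9,x:x+9]; return ((k*xx).sum()/k.sum(),(k*yy).sum()/k.sum())
M=[]
for a,b in(((304,261),(655,258)),((238,212),(678,205)),((162,241),(626,170))):
    A=ref(t,g(a));B=ref(s,q(b)); P=tri(t,A,s,B); M.append(P); print(P.round(1),plane(t,[A],63).round(1),plane(s,[B],63).round(1), np.subtract(A,g(a)).round(1),np.subtract(B,q(b)).round(1))
M=np.array(M)[:,:2]
L=np.array([[-48,14],[0,-14],[48,10.]])
u=L-L.mean(0);v=M-M.mean(0); th=np.arctan2((u[:,0]*v[:,1]-u[:,1]*v[:,0]).sum(),(u*v).sum()); R=np.array([[np.cos(th),-np.sin(th)],[np.sin(th),np.cos(th)]])
print("board c",M.mean(0)-R@L.mean(0),"yaw-pi/2",th-np.pi/2,"res",(v-u@R.T).round(1).tolist())
print("tip side@73",plane(s,[(228,139)],73),plane(s,[(228,139.8)],73))
crop(s,205,95,80,60,"tip.png",10)
E
```

```text
[478.  163.2  64.9] [[477.9 163.5]] [[478.9 165.3]] [-0.5 -0.2] [-0.6 -0.2]
[512.1 207.   64.9] [[511.9 207.4]] [[513.3 209.1]] [-0.4 -0.3] [-0.6 -0.3]
[491.9 264.8  59.1] [[487.4 265.4]] [[494.6 258.7]] [-3.2  2.1] [-0.9 -0. ]
board c [497.33083705 211.31241701] yaw-pi/2 -0.10880270961144212 res [[-0.2, -1.9], [0.9, -2.8], [-0.7, 4.7]]
tip side@73 [[606.55230872 257.44409431]] [[604.98600297 254.05220728]]
```

View pics/tip.png

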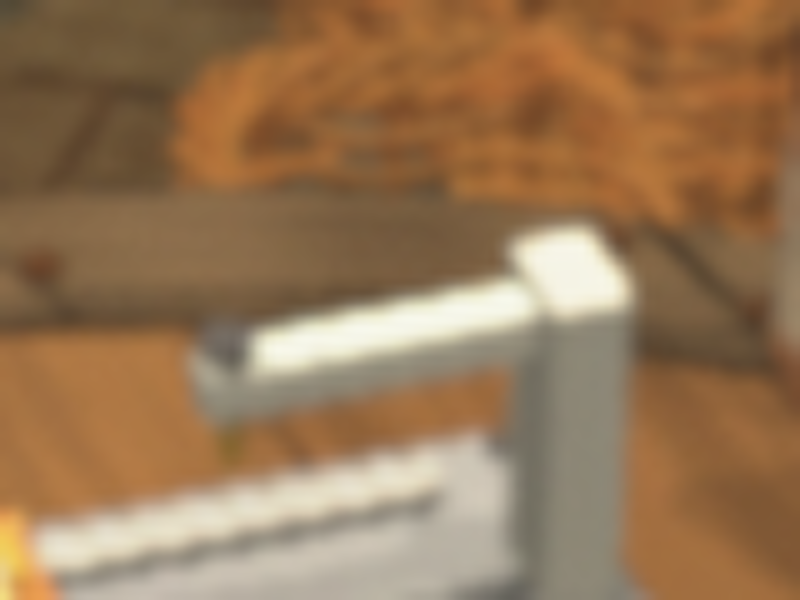

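The board sits between the stops, its centre about (498,210). The pointer estimate is about (598,240), which fits slide_x=0. I grip the handle and gently touch the -x and -y stops to check that mechanically.

```bash
python3 -m pendant '[{"grip":70,"tx":0,"ty":0,"tz":-4,"twist":0},{"grip":70,"tx":0,"ty":0,"tz":-8.2,"twist":0},{"grip":70,"tx":0,"ty":0,"tz":-8.2,"twist":0},{"grip":0,"tx":0,"ty":0,"tz":-8.2,"twist":0},{"grip":0,"tx":0,"ty":0,"tz":-8.2,"twist":0},{"grip":0,"tx":0,"ty":0,"tz":-8.2,"twist":0},{"grip":0,"tx":0,"ty":0,"tz":-8.2,"twist":0},{"grip":0,"tx":0,"ty":0,"tz":-8.2,"twist":0},{"grip":0,"tx":0,"ty":0,"tz":-8.2,"twist":0},{"grip":0,"tx":0,"ty":0,"tz":-8.2,"twist":0}]'; python3 -m pendant '[{"grip":0,"tx":-0.1,"ty":-0.7,"tz":0,"twist":0},{"grip":0,"tx":-0.15,"ty":-1.4,"tz":0,"twist":0},{"grip":0,"tx":-0.2,"ty":-1.8,"tz":0,"twist":0},{"grip":0,"tx":-0.25,"ty":-2.1,"tz":0,"twist":0},{"grip":0,"tx":-0.25,"ty":-2.1,"tz":0,"twist":0}]';python3 -m pendant '[{"grip":0,"tx":-0.1,"ty":-0.3,"tz":0,"twist":0},{"grip":0,"tx":-0.3,"ty":-0.3,"tz":0,"twist":0},{"grip":0,"tx":-0.3,"ty":-0.3,"tz":0,"twist":0}]'
```

```text
time_s: 16.3
position: [432.2, 219.8, 70.7]
tool_rot: [0.059, 0.998, 0.0, 0.0]
contact_force: [-1.4, -0.1, 4.0]
opening: 21.8
grip_force: 30.0
time_s: 16.8
position: [430.9, 204.9, 70.6]
tool_rot: [0.057, 0.998, 0.005, 0.002]
contact_force: [1.1, 12.1, -1.4]
opening: 21.9
grip_force: 30.1
time_s: 17.1
position: [430.8, 204.9, 70.6]
tool_rot: [0.056, 0.998, 0.007, 0.005]
contact_force: [5.9, 18.2, -9.5]
opening: 22.0
grip_force: 30.1
```

Both stops are felt: the handle is at (430.8,204.9) with slide_x=0 and slide_y=-58. That puts the pointer at about (597.5,243) in robot coordinates. Now to plug 1.

```bash
python3 -m pendant '[{"grip":0,"tx":0.6,"ty":0.6,"tz":0,"twist":0},{"grip":0,"tx":1.7,"ty":1.5,"tz":0,"twist":0},{"grip":0,"tx":3.2,"ty":2.7,"tz":0,"twist":0},{"grip":0,"tx":5,"ty":4.1,"tz":0,"twist":0},{"grip":0,"tx":6.8,"ty":5.5,"tz":0,"twist":0},{"grip":0,"tx":8.6,"ty":7,"tz":0,"twist":0},{"grip":0,"tx":10.3,"ty":8.4,"tz":0,"twist":0},{"grip":0,"tx":11.6,"ty":9.4,"tz":0,"twist":0},{"grip":0,"tx":12.3,"ty":10,"tz":0,"twist":0},{"grip":0,"tx":12.5,"ty":10.25,"tz":0,"twist":0}]'; python3 -m pendant '[{"grip":0,"tx":0,"ty":0,"tz":0,"twist":0},{"grip":0,"tx":0,"ty":0,"tz":0,"twist":0}]'; python3 - <<'E'
from h import *
t=cam("top"); s=cam("side")
a=cv2.resize(t["pixels"][150:210,145:205],(420,420),interpolation=cv2.INTER_CUBIC); b=cv2.resize(s["pixels"][110:170,200:255],(385,420),interpolation=cv2.INTER_CUBIC)
cv2.imwrite("pics/m1.png",np.hstack([a,b[:,:380]]))
E
```

```text
time_s: 18.1
position: [551.2, 296.9, 69.6]
tool_rot: [0.059, 0.998, -0.001, -0.001]
contact_force: [-1.9, -1.8, 3.6]
opening: 21.7
grip_force: 30.0
time_s: 18.3
position: [551.3, 297.4, 69.7]
tool_rot: [0.059, 0.998, -0.0, -0.0]
contact_force: [1.8, -0.4, -1.0]
opening: 21.9
grip_force: 30.0
```

View pics/m1.png

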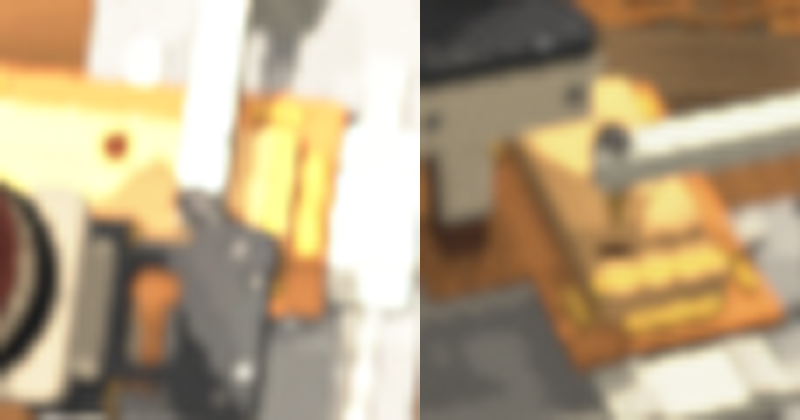

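The side half shows the pointer tip (about (620,230)) just above plug 1 (about (613,247)). The top half shows plug 2 at (115,145). I quantify the offset.

```bash
python3 - <<'E'
from h import *
t=cam("top");s=cam("side")
m2=plane(t,[(145+115/7,150+145/7)],63)[0]; print("m1 via m2 (top)",m2+[-33.4,-44.4])
print("m1 side",plane(s,[(200+(613-420)/7,110+247/7)],63), "tip side@73",plane(s,[(200+(620-420)/7,110+232/7)],73))
for P in ([597.6,243.2,73],[597.6,241,73],[597.6,239,73]):
    x=proj(s,[P])[0]; y=proj(s,[[P[0],P[1],63]])[0]; print(P,(420+(x[0]-200)*7,(x[1]-110)*7),(420+(y[0]-200)*7,(y[1]-110)*7))
h=t["pixels"]
E
```

```text
m1 via m2 (top) [595.26709727 238.68788707]
m1 side [[598.66853383 243.77509483]] tip side@73 [[599.93077735 239.3442133 ]]
[597.6, 243.2, 73] (np.float64(610.5378316612471), np.float64(228.27141031930995)) (np.float64(611.1611794444756), np.float64(248.50699978114412))
[597.6, 241, 73] (np.float64(612.871050690854), np.float64(231.29024941374584)) (np.float64(613.4825674512296), np.float64(251.5326090896466))
[597.6, 239, 73] (np.float64(614.9967900069903), np.float64(234.04064055606926)) (np.float64(615.5975030209219), np.float64(254.28913610190273))
```

Estimates agree within 2–4 mm. I apply a small compromise shift (+1.5,-1) mm, dwell, then go to plugs 2 and 3 by the board's own offsets.

```bash
python3 -m pendant '[{"grip":0,"tx":0.15,"ty":-0.1,"tz":0,"twist":0},{"grip":0,"tx":0.15,"ty":-0.1,"tz":0,"twist":0},{"grip":0,"tx":0.15,"ty":-0.1,"tz":0,"twist":0},{"grip":0,"tx":0.15,"ty":-0.1,"tz":0,"twist":0},{"grip":0,"tx":0.15,"ty":-0.1,"tz":0,"twist":0},{"grip":0,"tx":0.15,"ty":-0.1,"tz":0,"twist":0},{"grip":0,"tx":0.15,"ty":-0.1,"tz":0,"twist":0},{"grip":0,"tx":0.15,"ty":-0.1,"tz":0,"twist":0},{"grip":0,"tx":0.15,"ty":-0.1,"tz":0,"twist":0},{"grip":0,"tx":0.15,"ty":-0.1,"tz":0,"twist":0}]'; python3 -m pendant '[{"grip":0,"tx":0,"ty":0,"tz":0,"twist":0},{"grip":0,"tx":0,"ty":0,"tz":0,"twist":0},{"grip":0,"tx":0,"ty":0,"tz":0,"twist":0},{"grip":0,"tx":0,"ty":0,"tz":0,"twist":0},{"grip":0,"tx":0,"ty":0,"tz":0,"twist":0}]'; python3 -m pendant '[{"grip":0,"tx":-0.4,"ty":-0.5,"tz":0,"twist":0},{"grip":0,"tx":-1,"ty":-1.4,"tz":0,"twist":0},{"grip":0,"tx":-1.9,"ty":-2.5,"tz":0,"twist":0},{"grip":0,"tx":-2.7,"ty":-3.6,"tz":0,"twist":0},{"grip":0,"tx":-3.2,"ty":-4.2,"tz":0,"twist":0},{"grip":0,"tx":-3.34,"ty":-4.44,"tz":0,"twist":0},{"grip":0,"tx":-3.34,"ty":-4.44,"tz":0,"twist":0},{"grip":0,"tx":-3.34,"ty":-4.44,"tz":0,"twist":0}]'; python3 - <<'E'
from h import *
t=cam("top"); s=cam("side")
def darkred(d,x0,y0,x1,y1):
    w=d["pixels"][y0:y1,x0:x1].astype(int); m=((w[...,2]<170)&(w[...,2]-w[...,1]>40)&(w[...,1]<110)).astype(np.uint8)
    n,l,st,c=cv2.connectedComponentsWithStats(m); return [(st[i,4],(c[i]+[x0,y0]).round(1)) for i in range(1,n) if 3<st[i,4]<120]
for d in(t,s):
    e=proj(d,[[599.1,242.2,63]])[0].round(1); x,y=map(int,e); print(e,[(a,p,plane(d,[p],63).round(1)) for a,p in darkred(d,x-40,y-25,x+40,y+25)])
E
```

```text
time_s: 19.5
position: [552.6, 297.2, 69.8]
tool_rot: [0.059, 0.998, -0.0, -0.0]
contact_force: [-1.6, 2.8, -5.8]
opening: 21.8
grip_force: 30.0
time_s: 20.0
position: [552.7, 297.0, 69.8]
tool_rot: [0.059, 0.998, -0.0, -0.0]
contact_force: [-0.9, 1.2, -6.8]
opening: 21.4
grip_force: 30.0
time_s: 20.8
position: [519.3, 251.5, 69.9]
tool_rot: [0.059, 0.998, -0.001, -0.001]
contact_force: [-0.9, -2.0, -13.7]
opening: 22.0
grip_force: 30.0
[176.4 181.1] [(np.int32(4), array([138.8, 173. ]), array([[623.5, 344.3]])), (np.int32(7), array([211.3, 180.9]), array([[597.7, 147.4]])), (np.int32(55), array([210.3, 200. ]), array([[545.3, 150.3]])), (np.int32(12), array([167.1, 201. ]), array([[545. , 266.7]])), (np.int32(4), array([183. , 203.5]), array([[537.3, 223.9]]))]
[227.9 145.6] [(np.int32(6), array([188.2, 133.3]), array([[521. , 344.8]])), (np.int32(12), array([252.9, 134.3]), array([[685.7, 259. ]])), (np.int32(45), array([238.9, 137.3]), array([[643.3, 263.6]])), (np.int32(40), array([188.8, 146.2]), array([[500.5, 287.1]])), (np.int32(4), array([223.2, 157.5]), array([[565.4, 199.7]]))]
```

```bash
python3 -m pendant '[{"grip":0,"tx":0,"ty":0.08,"tz":0,"twist":0},{"grip":0,"tx":0,"ty":0.08,"tz":0,"twist":0},{"grip":0,"tx":0,"ty":0.08,"tz":0,"twist":0},{"grip":0,"tx":0,"ty":0.08,"tz":0,"twist":0},{"grip":0,"tx":0,"ty":0.08,"tz":0,"twist":0},{"grip":0,"tx":0,"ty":0.08,"tz":0,"twist":0},{"grip":0,"tx":0,"ty":0.08,"tz":0,"twist":0},{"grip":0,"tx":0,"ty":0.08,"tz":0,"twist":0},{"grip":0,"tx":0,"ty":0.08,"tz":0,"twist":0},{"grip":0,"tx":0,"ty":0.08,"tz":0,"twist":0}]'; python3 -m pendant '[{"grip":0,"tx":0,"ty":0,"tz":0,"twist":0},{"grip":0,"tx":0,"ty":0,"tz":0,"twist":0},{"grip":0,"tx":0,"ty":0,"tz":0,"twist":0},{"grip":0,"tx":0,"ty":0,"tz":0,"twist":0},{"grip":0,"tx":0,"ty":0,"tz":0,"twist":0}]'; python3 - <<'E'
from h import *
s=cam("side");t=cam("top")
cv2.imwrite("pics/m2s.png",s["pixels"]); cv2.imwrite("pics/m2t.png",t["pixels"])
E
python3 -m pendant '[{"grip":0,"tx":0.2,"ty":-0.6,"tz":0,"twist":0},{"grip":0,"tx":0.6,"ty":-1.6,"tz":0,"twist":0},{"grip":0,"tx":1,"ty":-2.8,"tz":0,"twist":0},{"grip":0,"tx":1.4,"ty":-4,"tz":0,"twist":0},{"grip":0,"tx":1.7,"ty":-4.8,"tz":0,"twist":0},{"grip":0,"tx":1.82,"ty":-5.05,"tz":0,"twist":0},{"grip":0,"tx":1.82,"ty":-5.05,"tz":0,"twist":0},{"grip":0,"tx":1.82,"ty":-5.05,"tz":0,"twist":0}]'; python3 - <<'E'
from h import *
for n in("top","side"):
    d=cam(n); cv2.imwrite(f"pics/m3{n}.png",d["pixels"])
    for P in([[565.7,197.8,63]],[[547.4,153.5-4,63]]):  # expected m2, m1 now (tip 599.1,242.2 - m3 offset + m)
        e=proj(d,P)[0]; x,y=e.round().astype(int); print(n,P,e.round(1)); print(d["pixels"][y-5:y+6,x-7:x+8].sum(2))
E
```

```text
time_s: 21.9
position: [519.5, 253.3, 69.9]
tool_rot: [0.059, 0.998, -0.0, -0.0]
contact_force: [1.4, -1.1, -18.8]
opening: 21.1
grip_force: 30.0
time_s: 22.4
position: [519.5, 253.3, 69.9]
tool_rot: [0.059, 0.998, -0.0, -0.0]
contact_force: [1.3, -0.5, -21.0]
opening: 21.6
grip_force: 30.0
time_s: 23.3
position: [538.5, 201.4, 69.9]
tool_rot: [0.059, 0.998, -0.001, 0.0]
contact_force: [1.7, -0.3, -23.2]
opening: 22.1
grip_force: 30.0
top [[565.7, 197.8, 63]] [192.7 192.9]
[[215 274 344 318 227 153 159 202 302 512 663 690 643 479 320]
 [225 231 310 338 277 197 210 237 250 441 641 682 628 479 360]
 [242 206 265 329 320 265 274 286 242 381 595 664 612 478 396]
 [259 209 220 297 338 325 334 332 250 311 525 639 597 473 397]
 [264 222 194 251 324 346 363 361 256 263 479 619 580 460 388]
 [242 221 188 210 270 313 344 353 251 239 453 603 554 444 380]
 [214 213 189 180 205 242 288 303 223 226 440 586 534 431 377]
 [193 197 196 177 172 185 222 237 180 229 441 577 522 427 369]
 [186 190 201 187 164 167 179 181 158 255 461 575 514 420 366]
 [190 186 194 187 170 164 160 148 157 311 505 575 496 4
[... 1572 characters left out ...]
170.2]
[[177 224 258 273 284 307 326 330 327 317 294 271 271 313 383]
 [197 239 267 275 282 300 319 329 329 325 308 282 263 286 347]
 [221 252 268 273 284 304 319 322 326 326 321 298 273 272 314]
 [243 259 268 273 280 294 308 317 323 329 324 313 286 269 289]
 [256 268 273 271 275 281 284 295 313 328 327 322 300 270 270]
 [265 272 269 267 268 265 268 281 303 320 329 322 310 283 265]
 [265 267 270 266 271 271 279 280 294 316 328 328 318 299 275]
 [275 282 292 295 294 298 309 298 291 301 320 330 330 329 306]
 [302 310 319 320 315 319 317 300 283 287 307 322 330 347 342]
 [316 324 322 308 302 308 303 287 272 273 298 313 313 337 359]
 [307 310 301 284 277 283 281 278 269 263 283 300 301 318 351]]
```

```bash
python3 -m pendant '[{"grip":0,"tx":-0.05,"ty":0.1,"tz":-0.07,"twist":0},{"grip":0,"tx":-0.05,"ty":0.1,"tz":-0.07,"twist":0},{"grip":0,"tx":-0.05,"ty":0.1,"tz":-0.07,"twist":0},{"grip":0,"tx":-0.05,"ty":0.1,"tz":-0.07,"twist":0},{"grip":0,"tx":-0.05,"ty":0.1,"tz":-0.07,"twist":0},{"grip":0,"tx":-0.05,"ty":0.1,"tz":-0.07,"twist":0},{"grip":0,"tx":-0.05,"ty":0.1,"tz":-0.07,"twist":0},{"grip":0,"tx":-0.05,"ty":0.1,"tz":-0.07,"twist":0},{"grip":0,"tx":-0.05,"ty":0.1,"tz":-0.07,"twist":0},{"grip":0,"tx":-0.05,"ty":0.1,"tz":-0.07,"twist":0}]'; python3 -m pendant '[{"grip":0,"tx":0,"ty":0,"tz":0,"twist":0},{"grip":0,"tx":0,"ty":0,"tz":0,"twist":0},{"grip":0,"tx":0,"ty":0,"tz":0,"twist":0},{"grip":0,"tx":0,"ty":0,"tz":0,"twist":0},{"grip":0,"tx":0,"ty":0,"tz":0,"twist":0}]'
```

```text
time_s: 24.4
position: [537.8, 204.1, 69.9]
tool_rot: [0.059, 0.998, 0.0, 0.0]
contact_force: [1.5, -1.6, -15.8]
opening: 22.1
grip_force: 30.0
time_s: 24.9
position: [537.7, 204.2, 69.8]
tool_rot: [0.059, 0.998, 0.0, 0.0]
contact_force: [0.5, -1.5, -11.6]
opening: 21.3
grip_force: 30.0
```

```bash
python3 -m pendant '[{"grip":0,"tx":0,"ty":-0.15,"tz":-0.03,"twist":0},{"grip":0,"tx":0,"ty":-0.15,"tz":-0.03,"twist":0},{"grip":0,"tx":0,"ty":-0.15,"tz":-0.03,"twist":0},{"grip":0,"tx":0,"ty":-0.15,"tz":-0.03,"twist":0},{"grip":0,"tx":0,"ty":-0.15,"tz":-0.03,"twist":0},{"grip":0,"tx":0,"ty":-0.15,"tz":-0.03,"twist":0},{"grip":0,"tx":0,"ty":-0.15,"tz":-0.03,"twist":0},{"grip":0,"tx":0,"ty":-0.15,"tz":-0.03,"twist":0},{"grip":0,"tx":0,"ty":-0.15,"tz":-0.03,"twist":0},{"grip":0,"tx":0,"ty":-0.15,"tz":-0.03,"twist":0}]'; python3 -m pendant '[{"grip":0,"tx":0,"ty":0,"tz":0,"twist":0},{"grip":0,"tx":0,"ty":0,"tz":0,"twist":0},{"grip":0,"tx":0,"ty":0,"tz":0,"twist":0},{"grip":0,"tx":0,"ty":0,"tz":0,"twist":0}]'; python3 -m pendant '[{"grip":0,"tx":-0.6,"ty":0.07,"tz":0,"twist":0},{"grip":0,"tx":-1.6,"ty":0.2,"tz":0,"twist":0},{"grip":0,"tx":-3.1,"ty":0.36,"tz":0,"twist":0},{"grip":0,"tx":-4.8,"ty":0.56,"tz":0,"twist":0},{"grip":0,"tx":-6.5,"ty":0.76,"tz":0,"twist":0},{"grip":0,"tx":-8.2,"ty":0.96,"tz":0,"twist":0},{"grip":0,"tx":-9.4,"ty":1.1,"tz":0,"twist":0},{"grip":0,"tx":-10.2,"ty":1.2,"tz":0,"twist":0},{"grip":0,"tx":-10.6,"ty":1.25,"tz":0,"twist":0},{"grip":0,"tx":-10.9,"ty":1.28,"tz":0,"twist":0}]'; python3 -m pendant '[{"grip":0,"tx":-0.15,"ty":0,"tz":0,"twist":0},{"grip":0,"tx":-0.25,"ty":0,"tz":0,"twist":0},{"grip":0,"tx":-0.25,"ty":0,"tz":0,"twist":0}]'
```

```text
time_s: 25.9
position: [537.6, 202.9, 69.7]
tool_rot: [0.059, 0.998, 0.0, 0.0]
contact_force: [-0.8, 2.3, -1.3]
opening: 22.0
grip_force: 30.0
time_s: 26.3
position: [537.7, 202.7, 69.7]
tool_rot: [0.059, 0.998, 0.0, 0.0]
contact_force: [-1.6, 1.2, 1.7]
opening: 21.9
grip_force: 30.0
time_s: 27.3
position: [432.6, 214.6, 69.6]
tool_rot: [0.06, 0.998, 0.001, 0.004]
contact_force: [11.1, -3.7, -5.2]
opening: 22.0
grip_force: 30.0
time_s: 27.6
position: [432.6, 214.6, 69.6]
tool_rot: [0.06, 0.998, 0.001, 0.006]
contact_force: [11.5, -1.3, -3.6]
opening: 21.8
grip_force: 30.0
```

The carrier is at its stop. I release the handle and go to the first stave.

```bash
python3 -m pendant '[{"grip":60,"tx":0.2,"ty":0,"tz":0,"twist":0},{"grip":60,"tx":0.2,"ty":0,"tz":0,"twist":0},{"grip":60,"tx":0.2,"ty":0,"tz":0,"twist":0},{"grip":60,"tx":0.2,"ty":0,"tz":0,"twist":0},{"grip":60,"tx":0.2,"ty":0,"tz":4,"twist":0},{"grip":60,"tx":0.2,"ty":0,"tz":8,"twist":0},{"grip":60,"tx":2,"ty":-3,"tz":8,"twist":-0.13},{"grip":60,"tx":4,"ty":-6,"tz":8,"twist":-0.27},{"grip":60,"tx":5,"ty":-10,"tz":8,"twist":-0.41},{"grip":60,"tx":5,"ty":-14,"tz":8,"twist":-0.55}]'; python3 -m pendant '[{"grip":60,"tx":-1,"ty":-4,"tz":0,"twist":-0.14},{"grip":60,"tx":-3,"ty":-8,"tz":0,"twist":-0.28},{"grip":60,"tx":-5,"ty":-10.3,"tz":0,"twist":-0.42},{"grip":60,"tx":-5.1,"ty":-10.3,"tz":0,"twist":-0.56},{"grip":60,"tx":-5.1,"ty":-10.3,"tz":0,"twist":-0.7},{"grip":60,"tx":-5.1,"ty":-10.3,"tz":0,"twist":-0.84},{"grip":60,"tx":-5.1,"ty":-10.3,"tz":0,"twist":-0.904},{"grip":60,"tx":-5.1,"ty":-10.3,"tz":0,"twist":-0.904}]'; python3 - <<'E'
from h import *
o=r.observe();q=o["tool_rot"];print(o["position"],2*np.arctan2(q[1],q[0])-np.pi/2)
E
```

```text
time_s: 28.6
position: [476.9, 74.3, 149.3]
tool_rot: [0.33, 0.944, 0.0, 0.001]
contact_force: [-0.1, -0.7, 0.7]
opening: 55.6
grip_force: 0.0
time_s: 29.4
position: [424.2, -27.2, 149.0]
tool_rot: [0.707, 0.707, -0.0, -0.0]
contact_force: [0.3, -0.2, -0.6]
opening: 55.6
grip_force: 0.0
[424.23943714 -27.19281209 148.98119627] -0.00021967384724574934
```

```bash
python3 -m pendant '[{"grip":60,"tx":0.3,"ty":-0.2,"tz":-5,"twist":0},{"grip":60,"tx":0.3,"ty":-0.2,"tz":-10,"twist":0},{"grip":60,"tx":0.3,"ty":-0.2,"tz":-13.5,"twist":0},{"grip":60,"tx":0.3,"ty":-0.2,"tz":-14.2,"twist":0},{"grip":0,"tx":0.3,"ty":-0.2,"tz":-14.2,"twist":0},{"grip":0,"tx":0.3,"ty":-0.2,"tz":-14.2,"twist":0},{"grip":0,"tx":0.3,"ty":-0.2,"tz":-14.2,"twist":0},{"grip":0,"tx":0.3,"ty":-0.2,"tz":-14.2,"twist":0},{"grip":0,"tx":0.3,"ty":-0.2,"tz":-14.2,"twist":0},{"grip":0,"tx":0.3,"ty":-0.2,"tz":-14.2,"twist":0}]'
```

```text
time_s: 30.4
position: [428.8, -29.6, 8.7]
tool_rot: [0.707, 0.707, 0.001, 0.001]
contact_force: [0.1, 0.7, 7.8]
opening: 33.9
grip_force: 30.0
```

```bash
python3 -m pendant '[{"grip":0,"tx":0,"ty":0,"tz":4,"twist":0},{"grip":0,"tx":0.5,"ty":0,"tz":8,"twist":0},{"grip":0,"tx":1.5,"ty":-2,"tz":9,"twist":-0.14},{"grip":0,"tx":3,"ty":-5,"tz":9,"twist":-0.28},{"grip":0,"tx":4.5,"ty":-8.5,"tz":9,"twist":-0.42},{"grip":0,"tx":5.8,"ty":-12.5,"tz":9,"twist":-0.56},{"grip":0,"tx":5.8,"ty":-16.5,"tz":9,"twist":-0.7},{"grip":0,"tx":5.8,"ty":-20,"tz":9,"twist":-0.84},{"grip":0,"tx":5.8,"ty":-23,"tz":9,"twist":-0.98},{"grip":0,"tx":5.8,"ty":-24,"tz":9,"twist":-1.12}]'; python3 -m pendant '[{"grip":0,"tx":0,"ty":0,"tz":0,"twist":-0.14},{"grip":0,"tx":0,"ty":0,"tz":0,"twist":-0.28},{"grip":0,"tx":0,"ty":0,"tz":0,"twist":-0.331},{"grip":0,"tx":0,"ty":0,"tz":0,"twist":-0.331},{"grip":0,"tx":0,"ty":0,"tz":0,"twist":-0.331}]'; python3 - <<'E'
from h import *
o=r.observe();q=o["tool_rot"];print(o["position"],2*np.arctan2(q[1],q[0])-np.pi/2)
E
```

```text
time_s: 31.4
position: [485.1, -273.9, 98.4]
tool_rot: [0.976, 0.218, 0.0, 0.002]
contact_force: [-0.4, -0.1, -0.5]
opening: 33.4
grip_force: 29.9
time_s: 31.9
position: [485.9, -269.2, 97.5]
tool_rot: [0.998, 0.06, 0.0, -0.0]
contact_force: [0.4, -0.4, -0.2]
opening: 33.9
grip_force: 29.9
[ 485.93476183 -269.22055526   97.48863788] -1.4501017303833783
```

```bash
python3 -m pendant '[{"grip":0,"tx":0,"ty":0,"tz":-3,"twist":0},{"grip":0,"tx":0,"ty":0,"tz":-5.5,"twist":0},{"grip":0,"tx":0,"ty":0,"tz":-6.3,"twist":0},{"grip":0,"tx":0.6,"ty":0.07,"tz":-6.3,"twist":0},{"grip":0,"tx":1.6,"ty":0.19,"tz":-6.3,"twist":0},{"grip":0,"tx":2.7,"ty":0.31,"tz":-6.3,"twist":0},{"grip":0,"tx":3.3,"ty":0.39,"tz":-6.3,"twist":0},{"grip":0,"tx":3.5,"ty":0.41,"tz":-6.3,"twist":0},{"grip":0,"tx":3.5,"ty":0.41,"tz":-6.6,"twist":0},{"grip":0,"tx":3.5,"ty":0.41,"tz":-6.8,"twist":0}]'; python3 -m pendant '[{"grip":0,"tx":0,"ty":0,"tz":0,"twist":0},{"grip":0,"tx":0,"ty":0,"tz":0,"twist":0}]'
```

```text
time_s: 32.9
position: [520.4, -265.6, 29.0]
tool_rot: [0.998, 0.059, -0.0, -0.0]
contact_force: [-0.4, -0.1, -0.6]
opening: 33.8
grip_force: 29.9
time_s: 33.1
position: [520.3, -265.7, 29.0]
tool_rot: [0.998, 0.059, -0.0, -0.0]
contact_force: [-0.7, 0.1, 0.0]
opening: 33.6
grip_force: 29.9
```

```bash
python3 -m pendant '[{"grip":58,"tx":0,"ty":0,"tz":0,"twist":0},{"grip":58,"tx":0,"ty":0,"tz":0,"twist":0},{"grip":58,"tx":0,"ty":0,"tz":0,"twist":0},{"grip":58,"tx":0,"ty":0,"tz":0,"twist":0},{"grip":58,"tx":0,"ty":0,"tz":4,"twist":0},{"grip":58,"tx":0,"ty":0,"tz":8,"twist":0},{"grip":58,"tx":0,"ty":4,"tz":8,"twist":0.14},{"grip":58,"tx":0,"ty":8,"tz":8,"twist":0.28},{"grip":58,"tx":0,"ty":12,"tz":8,"twist":0.42},{"grip":58,"tx":0,"ty":16,"tz":8,"twist":0.56}]'; python3 -m pendant '[{"grip":58,"tx":0,"ty":4,"tz":0,"twist":0.14},{"grip":58,"tx":0,"ty":8,"tz":0,"twist":0.28},{"grip":58,"tx":-0.2,"ty":10.5,"tz":0,"twist":0.42},{"grip":58,"tx":-0.2,"ty":10.5,"tz":0,"twist":0.56},{"grip":58,"tx":-0.2,"ty":10.5,"tz":0,"twist":0.7},{"grip":58,"tx":-0.2,"ty":10.5,"tz":0,"twist":0.84},{"grip":58,"tx":-0.2,"ty":10.5,"tz":0,"twist":0.98},{"grip":58,"tx":-0.2,"ty":10.5,"tz":0,"twist":1.01},{"grip":58,"tx":-0.2,"ty":10.5,"tz":0,"twist":1.01}]'; python3 - <<'E'
from h import *
t=cam("top");s=cam("side")
o=r.observe();q=o["tool_rot"];print(o["position"],2*np.arctan2(q[1],q[0])-np.pi/2)
for d in(t,s):
    print([x[:5] for x in pale(d,38) if x[1]<-100],[x[:5] for x in pale(d,18) if abs(x[1])<60])
E
```

```text
time_s: 34.1
position: [520.7, -104.1, 109.4]
tool_rot: [0.942, 0.336, 0.0, 0.0]
contact_force: [1.0, 0.3, 0.3]
opening: 53.9
grip_force: 0.0
time_s: 35.0
position: [518.8, -0.8, 109.3]
tool_rot: [0.665, 0.747, 0.0, -0.0]
contact_force: [0.8, 0.2, 0.4]
opening: 53.9
grip_force: 0.0
[518.79537689  -0.72617585 109.13433846] 0.11582157759566392
[(537.7, -264.7, 148.8, 43.5, np.float64(0.078)), (606.2, -574.4, 66.1, 58.7, np.float64(0.439)), (608.7, -659.9, 85.1, 53.9, np.float64(0.456))] [(681.8, -17.7, 143.0, 39.2, np.float64(-1.449))]
[(536.0, -264.2, 140.5, 36.1, np.float64(0.134))] [(683.3, -17.2, 142.4, 36.2, np.float64(-1.449)), (756.2, 54.9, 98.2, 69.5, np.float64(0.411))]
```

Stave A sits at (536,-264), as intended. Picking B.

```bash
python3 -m pendant '[{"grip":58,"tx":-0.1,"ty":0,"tz":-4.5,"twist":0},{"grip":58,"tx":-0.1,"ty":0,"tz":-8.5,"twist":0},{"grip":58,"tx":-0.1,"ty":0,"tz":-10.2,"twist":0},{"grip":58,"tx":-0.1,"ty":0,"tz":-10.2,"twist":0},{"grip":0,"tx":-0.1,"ty":0,"tz":-10.2,"twist":0},{"grip":0,"tx":-0.1,"ty":0,"tz":-10.2,"twist":0},{"grip":0,"tx":-0.1,"ty":0,"tz":-10.2,"twist":0},{"grip":0,"tx":-0.1,"ty":0,"tz":-10.2,"twist":0},{"grip":0,"tx":-0.1,"ty":0,"tz":-10.2,"twist":0},{"grip":0,"tx":-0.1,"ty":0,"tz":-10.2,"twist":0}]'; python3 -m pendant '[{"grip":0,"tx":0,"ty":0,"tz":4,"twist":0},{"grip":0,"tx":0,"ty":0,"tz":8,"twist":0},{"grip":0,"tx":0,"ty":-2,"tz":9,"twist":-0.14},{"grip":0,"tx":0.1,"ty":-5,"tz":9,"twist":-0.28},{"grip":0,"tx":0.2,"ty":-8.5,"tz":9,"twist":-0.42},{"grip":0,"tx":0.3,"ty":-12,"tz":9,"twist":-0.56},{"grip":0,"tx":0.4,"ty":-14.5,"tz":9,"twist":-0.7},{"grip":0,"tx":0.5,"ty":-15.7,"tz":9,"twist":-0.84},{"grip":0,"tx":0.5,"ty":-15.7,"tz":9,"twist":-0.98},{"grip":0,"tx":0.5,"ty":-15.7,"tz":9,"twist":-1.12}]'; python3 -m pendant '[{"grip":0,"tx":0,"ty":0,"tz":0,"twist":-0.14},{"grip":0,"tx":0,"ty":0,"tz":0,"twist":-0.28},{"grip":0,"tx":0,"ty":0,"tz":0,"twist":-0.42},{"grip":0,"tx":0,"ty":0,"tz":0,"twist":-0.452},{"grip":0,"tx":0,"ty":0,"tz":0,"twist":-0.452},{"grip":0,"tx":0,"ty":0,"tz":0,"twist":-0.452}]'; python3 - <<'E'
from h import *
o=r.observe();q=o["tool_rot"];print(o["position"],2*np.arctan2(q[1],q[0])-np.pi/2)
E
```

```text
time_s: 36.1
position: [518.7, -0.6, 8.4]
tool_rot: [0.664, 0.748, 0.001, 0.001]
contact_force: [-1.0, 0.9, 6.0]
opening: 33.3
grip_force: 30.0
time_s: 37.1
position: [522.5, -158.1, 97.2]
tool_rot: [0.961, 0.277, 0.0, -0.0]
contact_force: [-0.7, -0.5, -0.6]
opening: 33.5
grip_force: 30.0
time_s: 37.7
position: [522.8, -157.4, 97.1]
tool_rot: [0.998, 0.059, 0.0, -0.0]
contact_force: [-0.2, 0.2, 0.4]
opening: 33.6
grip_force: 30.0
[ 522.75552265 -157.43187233   97.12819126] -1.4518859677833074
```

```bash
python3 -m pendant '[{"grip":0,"tx":0,"ty":0,"tz":-3,"twist":0},{"grip":0,"tx":0,"ty":0,"tz":-5.5,"twist":0},{"grip":0,"tx":0,"ty":0,"tz":-6.5,"twist":0},{"grip":0,"tx":0,"ty":0,"tz":-6.85,"twist":0},{"grip":0,"tx":0,"ty":0,"tz":-6.85,"twist":0},{"grip":0,"tx":0,"ty":0,"tz":-6.85,"twist":0}]'; python3 -m pendant '[{"grip":58,"tx":0,"ty":0,"tz":0,"twist":0},{"grip":58,"tx":0,"ty":0,"tz":0,"twist":0},{"grip":58,"tx":0,"ty":0,"tz":0,"twist":0},{"grip":58,"tx":0,"ty":0,"tz":0,"twist":0},{"grip":58,"tx":0,"ty":0,"tz":4,"twist":0},{"grip":58,"tx":0,"ty":0,"tz":8,"twist":0},{"grip":58,"tx":2,"ty":3,"tz":8,"twist":0.14},{"grip":58,"tx":4,"ty":6,"tz":8,"twist":0.28},{"grip":58,"tx":7,"ty":9,"tz":8,"twist":0.42},{"grip":58,"tx":10,"ty":12,"tz":8,"twist":0.56}]'; python3 -m pendant '[{"grip":58,"tx":3,"ty":3,"tz":0,"twist":0.14},{"grip":58,"tx":5.45,"ty":6.5,"tz":0,"twist":0.28},{"grip":58,"tx":5.45,"ty":6.5,"tz":0,"twist":0.42},{"grip":58,"tx":5.45,"ty":6.5,"tz":0,"twist":0.56},{"grip":58,"tx":5.45,"ty":6.5,"tz":0,"twist":0.7},{"grip":58,"tx":5.45,"ty":6.5,"tz":0,"twist":0.84},{"grip":58,"tx":5.45,"ty":6.5,"tz":0,"twist":0.98},{"grip":58,"tx":5.45,"ty":6.5,"tz":0,"twist":1.014},{"grip":58,"tx":5.45,"ty":6.5,"tz":0,"twist":1.014}]'; python3 - <<'E'
from h import *
t=cam("top");s=cam("side")
o=r.observe();q=o["tool_rot"];print(o["position"],2*np.arctan2(q[1],q[0])-np.pi/2)
for d in(t,s):
    print([x[:5] for x in pale(d,38) if -500<x[1]<-100],[x[:5] for x in pale(d,18) if abs(x[1])<60])
E
```

```text
time_s: 38.3
position: [523.5, -158.2, 29.6]
tool_rot: [0.998, 0.058, 0.001, 0.001]
contact_force: [-0.5, 1.0, -1.6]
opening: 33.8
grip_force: 30.0
time_s: 39.3
position: [623.5, -36.2, 109.0]
tool_rot: [0.942, 0.335, 0.0, -0.0]
contact_force: [0.8, -0.5, 0.1]
opening: 54.3
grip_force: 0.0
time_s: 40.2
position: [677.2, 27.2, 108.6]
tool_rot: [0.664, 0.747, 0.0, -0.0]
contact_force: [-0.2, 0.4, -0.8]
opening: 53.9
grip_force: 0.0
[677.20753375  27.35865063 108.52241001] 0.11804671580959059
[(527.3, -189.6, 144.7, 101.0, np.float64(0.14)), (539.0, -264.8, 151.3, 43.9, np.float64(0.078))] [(588.5, -29.2, 91.5, 37.5, np.float64(1.55))]
[(535.9, -264.5, 140.5, 35.6, np.float64(0.14)), (524.4, -159.1, 140.7, 36.2, np.float64(0.113))] [(756.9, 55.3, 96.8, 68.7, np.float64(0.411))]
```

The card block is too close to stave D's +y half, so I take stave C for the far top-layer place with an off-centre grip. D can then be gripped near its middle later.

```bash
python3 -m pendant '[{"grip":58,"tx":-4,"ty":0.8,"tz":0,"twist":-0.107},{"grip":58,"tx":-7.95,"ty":1.55,"tz":0,"twist":-0.214},{"grip":58,"tx":-7.95,"ty":1.55,"tz":0,"twist":-0.214},{"grip":58,"tx":-7.95,"ty":1.55,"tz":-4,"twist":-0.214},{"grip":58,"tx":-7.95,"ty":1.55,"tz":-8,"twist":-0.214},{"grip":58,"tx":-7.95,"ty":1.55,"tz":-10.1,"twist":-0.214},{"grip":58,"tx":-7.95,"ty":1.55,"tz":-10.1,"twist":-0.214}]'; python3 -m pendant '[{"grip":0,"tx":0,"ty":0,"tz":0,"twist":0},{"grip":0,"tx":0,"ty":0,"tz":0,"twist":0},{"grip":0,"tx":0,"ty":0,"tz":0,"twist":0},{"grip":0,"tx":0,"ty":0,"tz":0,"twist":0},{"grip":0,"tx":0,"ty":0,"tz":0,"twist":0},{"grip":0,"tx":0,"ty":0,"tz":0,"twist":0}]'
```

```text
time_s: 41.0
position: [595.9, 43.1, 4.6]
tool_rot: [0.74, 0.673, -0.002, -0.002]
contact_force: [-0.3, -0.4, 1.1]
opening: 54.0
grip_force: 0.0
time_s: 41.6
position: [598.9, 42.9, 9.2]
tool_rot: [0.74, 0.673, 0.001, 0.001]
contact_force: [-0.9, 0.0, 5.8]
opening: 33.8
grip_force: 30.0
```

```bash
python3 -m pendant '[{"grip":0,"tx":0,"ty":0,"tz":3,"twist":0},{"grip":0,"tx":0,"ty":0,"tz":7,"twist":0},{"grip":0,"tx":0,"ty":-2,"tz":9,"twist":0},{"grip":0,"tx":-0.6,"ty":-5,"tz":9,"twist":0.05},{"grip":0,"tx":-1.2,"ty":-8.5,"tz":9,"twist":0.1},{"grip":0,"tx":-1.8,"ty":-12,"tz":9,"twist":0.15},{"grip":0,"tx":-2.4,"ty":-15.5,"tz":9,"twist":0.2},{"grip":0,"tx":-2.5,"ty":-17.8,"tz":9,"twist":0.213},{"grip":0,"tx":-2.5,"ty":-17.8,"tz":9,"twist":0.213},{"grip":0,"tx":-2.5,"ty":-17.8,"tz":9,"twist":0.213}]'; python3 - <<'E'
from h import *
o=r.observe();q=o["tool_rot"];print(o["position"],2*np.arctan2(q[1],q[0])-np.pi/2)
s=cam("side"); print([x[:5] for x in pale(s,106) if -300<x[1]<0])
E
```

```text
time_s: 42.6
position: [572.7, -134.7, 97.6]
tool_rot: [0.664, 0.748, 0.0, -0.0]
contact_force: [0.3, 0.4, 0.1]
opening: 33.8
grip_force: 30.0
[ 572.66695504 -134.67426208   97.58250689] 0.11799539450024454
[(581.3, -217.8, 64.7, 34.0, np.float64(-1.45))]
```

```bash
python3 -m pendant '[{"grip":0,"tx":0,"ty":0,"tz":-2,"twist":0},{"grip":0,"tx":0,"ty":0,"tz":-4,"twist":0},{"grip":0,"tx":0,"ty":0,"tz":-4.6,"twist":0},{"grip":0,"tx":0.05,"ty":-0.5,"tz":-4.6,"twist":0},{"grip":0,"tx":0.2,"ty":-1.4,"tz":-4.6,"twist":0},{"grip":0,"tx":0.35,"ty":-2.2,"tz":-4.6,"twist":0},{"grip":0,"tx":0.4,"ty":-2.5,"tz":-4.6,"twist":0},{"grip":0,"tx":0.4,"ty":-2.5,"tz":-4.6,"twist":0},{"grip":0,"tx":0.4,"ty":-2.5,"tz":-4.9,"twist":0},{"grip":0,"tx":0.4,"ty":-2.5,"tz":-5.05,"twist":0}]'; python3 -m pendant '[{"grip":0,"tx":0,"ty":0,"tz":0,"twist":0},{"grip":0,"tx":0,"ty":0,"tz":0,"twist":0}]'
```

```text
time_s: 43.65
position: [576.7, -159.6, 47.2]
tool_rot: [0.664, 0.748, 0.0, -0.0]
contact_force: [-3.7, 0.5, 10.0]
opening: 33.8
grip_force: 30.0
time_s: 43.85
position: [576.7, -159.7, 47.3]
tool_rot: [0.664, 0.748, 0.0, -0.0]
contact_force: [-0.4, 1.1, 2.6]
opening: 33.8
grip_force: 30.0
```

```bash
python3 -m pendant '[{"grip":55,"tx":0,"ty":0,"tz":0,"twist":0},{"grip":55,"tx":0,"ty":0,"tz":0,"twist":0},{"grip":55,"tx":0,"ty":0,"tz":0,"twist":0},{"grip":55,"tx":0,"ty":0,"tz":0,"twist":0},{"grip":55,"tx":0,"ty":0,"tz":4,"twist":0},{"grip":55,"tx":0,"ty":1,"tz":8,"twist":0},{"grip":55,"tx":0,"ty":5,"tz":8,"twist":0},{"grip":55,"tx":1,"ty":10,"tz":8,"twist":0},{"grip":55,"tx":5,"ty":14.3,"tz":8,"twist":0},{"grip":55,"tx":9,"ty":14.3,"tz":8,"twist":0}]'; python3 -m pendant '[{"grip":55,"tx":1.6,"ty":0,"tz":0,"twist":0},{"grip":55,"tx":1.6,"ty":0,"tz":0,"twist":0},{"grip":55,"tx":1.6,"ty":0,"tz":0,"twist":0}]'; python3 - <<'E'
from h import *
t=cam("top");s=cam("side")
o=r.observe();q=o["tool_rot"];print(o["position"],2*np.arctan2(q[1],q[0])-np.pi/2)
for d in(t,s):
    print([x[:5] for x in pale(d,56) if -400<x[1]<-100],[x[:5] for x in pale(d,18) if abs(x[1])<60 and x[0]>500])
E
```

```text
time_s: 44.85
position: [666.5, -8.1, 127.1]
tool_rot: [0.661, 0.751, 0.002, -0.003]
contact_force: [1.4, 0.2, -0.1]
opening: 51.4
grip_force: 0.0
time_s: 45.15
position: [681.9, -17.7, 126.6]
tool_rot: [0.664, 0.748, -0.001, -0.001]
contact_force: [0.0, 0.1, -0.1]
opening: 51.3
grip_force: 0.0
[681.51425886 -17.92949669 127.1128463 ] 0.11741730811471562
[(530.8, -210.8, 148.1, 147.5, np.float64(0.117))] []
[(511.9, -276.3, 104.2, 34.3, np.float64(0.124)), (500.1, -173.1, 103.8, 35.3, np.float64(0.119)), (582.0, -204.2, 140.6, 35.2, np.float64(-1.466))] []
```

```bash
python3 -m pendant '[{"grip":55,"tx":0.1,"ty":0,"tz":-5,"twist":0},{"grip":55,"tx":0.1,"ty":0,"tz":-9.5,"twist":0},{"grip":55,"tx":0.1,"ty":0,"tz":-12,"twist":0},{"grip":55,"tx":0.1,"ty":0,"tz":-12,"twist":0},{"grip":0,"tx":0.1,"ty":0,"tz":-12,"twist":0},{"grip":0,"tx":0.1,"ty":0,"tz":-12,"twist":0},{"grip":0,"tx":0.1,"ty":0,"tz":-12,"twist":0},{"grip":0,"tx":0.1,"ty":0,"tz":-12,"twist":0},{"grip":0,"tx":0.1,"ty":0,"tz":-12,"twist":0},{"grip":0,"tx":0.1,"ty":0,"tz":-12,"twist":0}]'; python3 -m pendant '[{"grip":0,"tx":0,"ty":0,"tz":3,"twist":0},{"grip":0,"tx":0,"ty":0,"tz":7,"twist":0},{"grip":0,"tx":-3,"ty":0,"tz":11,"twist":0},{"grip":0,"tx":-7,"ty":-2,"tz":12,"twist":0},{"grip":0,"tx":-11,"ty":-5,"tz":12,"twist":0},{"grip":0,"tx":-15,"ty":-8,"tz":12,"twist":0},{"grip":0,"tx":-18.5,"ty":-11.5,"tz":12,"twist":0},{"grip":0,"tx":-20.6,"ty":-15.5,"tz":12,"twist":0},{"grip":0,"tx":-20.6,"ty":-19,"tz":12,"twist":0},{"grip":0,"tx":-20.6,"ty":-19.95,"tz":12,"twist":0}]'; python3 -m pendant '[{"grip":0,"tx":0,"ty":0,"tz":-2,"twist":0},{"grip":0,"tx":0,"ty":0,"tz":-4,"twist":0},{"grip":0,"tx":0,"ty":0,"tz":-5.5,"twist":0},{"grip":0,"tx":0,"ty":0,"tz":-5.5,"twist":0},{"grip":0,"tx":0,"ty":0,"tz":-5.5,"twist":0}]'
```

```text
time_s: 46.25
position: [684.6, -17.5, 9.3]
tool_rot: [0.664, 0.748, 0.001, 0.001]
contact_force: [-1.8, -0.1, 6.8]
opening: 33.5
grip_force: 30.0
time_s: 47.25
position: [476.7, -221.9, 128.3]
tool_rot: [0.667, 0.745, -0.001, 0.002]
contact_force: [0.4, 0.4, 0.3]
opening: 33.8
grip_force: 30.0
time_s: 47.75
position: [478.3, -215.9, 72.3]
tool_rot: [0.663, 0.748, 0.0, -0.0]
contact_force: [-0.2, -0.8, -0.7]
opening: 33.8
grip_force: 30.0
```

```bash
python3 -m pendant '[{"grip":0,"tx":-0.15,"ty":-0.1,"tz":-1.2,"twist":0},{"grip":0,"tx":-0.15,"ty":-0.1,"tz":-2,"twist":0},{"grip":0,"tx":-0.15,"ty":-0.1,"tz":-2.35,"twist":0},{"grip":0,"tx":-0.15,"ty":-0.1,"tz":-2.5,"twist":0},{"grip":0,"tx":-0.15,"ty":-0.1,"tz":-2.5,"twist":0},{"grip":55,"tx":-0.15,"ty":-0.1,"tz":-2.5,"twist":0},{"grip":55,"tx":-0.15,"ty":-0.1,"tz":-2.5,"twist":0},{"grip":55,"tx":-0.15,"ty":-0.1,"tz":-2.5,"twist":0},{"grip":55,"tx":-0.15,"ty":-0.1,"tz":-2.5,"twist":0}]'; python3 -m pendant '[{"grip":75,"tx":0,"ty":0,"tz":4,"twist":0},{"grip":75,"tx":0,"ty":0,"tz":8,"twist":0},{"grip":75,"tx":0,"ty":3,"tz":11,"twist":-0.05},{"grip":75,"tx":0,"ty":7,"tz":11,"twist":-0.1},{"grip":75,"tx":0,"ty":12,"tz":11,"twist":-0.15},{"grip":75,"tx":0,"ty":16,"tz":11,"twist":-0.2},{"grip":75,"tx":0,"ty":20,"tz":11,"twist":-0.234},{"grip":75,"tx":0,"ty":20,"tz":11,"twist":-0.234}]'; python3 - <<'E'
from h import *
t=cam("top");s=cam("side")
o=r.observe();q=o["tool_rot"];print(o["position"],2*np.arctan2(q[1],q[0])-np.pi/2)
for d in(t,s):
    print([x[:5] for x in pale(d,56) if -400<x[1]<-100])
    print([x[:5] for x in pale(d,63) if 100<x[1]<300],[x[:5] for x in pale(d,18) if abs(x[1])<60 and x[0]>500])
a=cv2.resize(t["pixels"][160:260,130:230],(380,380),interpolation=cv2.INTER_CUBIC); b=cv2.resize(s["pixels"][110:210,130:230],(380,380),interpolation=cv2.INTER_CUBIC)
cv2.imwrite("pics/f1.png",np.hstack([a,b]))
E
```

```text
time_s: 48.65
position: [476.4, -217.7, 47.2]
tool_rot: [0.664, 0.748, 0.0, 0.0]
contact_force: [0.2, -0.7, 0.2]
opening: 50.8
grip_force: 0.0
time_s: 49.45
position: [476.0, -10.1, 156.4]
tool_rot: [0.743, 0.67, 0.001, -0.002]
contact_force: [0.5, 0.1, -0.5]
opening: 69.9
grip_force: 0.0
[476.27744593 -16.56686125 157.09270612] -0.11170561787177569
[(529.9, -211.2, 148.5, 147.5, np.float64(0.127))]
[(494.3, 202.5, 165.2, 91.7, np.float64(1.442))] []
[(508.5, -217.5, 151.9, 97.9, np.float64(-1.447)), (581.9, -204.2, 140.6, 35.2, np.float64(-1.465))]
[] [(756.4, 54.8, 98.1, 69.3, np.float64(0.403))]
```

```bash
python3 - <<'E'
from h import *
c=np.array([498.4,205.0]); M=c+np.array([[-19.5,-46],[13.9,-1.6],[-4.3,48.9]])
from itertools import product
for n in("top","side"):
    d=cam(n); im=d["pixels"]; h=cv2.cvtColor(im,cv2.COLOR_BGR2HSV)
    for m in M:
        e=proj(d,[[*m,63]])[0]; x,y=e.round().astype(int); w=im[y-7:y+8,x-7:x+8,1].astype(np.float32); w=cv2.GaussianBlur(w,(0,0),1); k=np.clip(np.median(w)*.75-w,0,None); yy,xx=np.mgrid[y-7:y+8,x-7:x+8]
        p=((k*xx).sum()/k.sum(),(k*yy).sum()/k.sum()); print(n,m.round(),plane(d,[p],63)[0].round(1),round(float(k.max())))
    e=proj(d,[[*c,63]])[0].astype(int); msk=np.zeros(im.shape[:2],np.uint8); msk[e[1]-40:e[1]+40,e[0]-45:e[0]+45]=1
    for S in(110,140):
        m2=((h[...,1]<S)&(h[...,1]>25)&(h[...,2]>180)&(h[...,0]>15)&(h[...,0]<35)).astype(np.uint8)*msk
        cs=[q for q in cv2.findContours(m2,cv2.RETR_EXTERNAL,cv2.CHAIN_APPROX_NONE)[0] if cv2.contourArea(q)>300]
        for q in cs: print(n,S,cv2.minAreaRect(plane(d,q[:,0],63).astype(np.float32)))
E
```

```text
top [479. 159.] [477.5 157.7] 37
top [512. 203.] [511.3 201.8] 42
top [494. 254.] [493.8 252.3] 37
top 110 ((497.6147155761719, 204.03836059570312), (139.38211059570312, 54.95633316040039), 82.78790283203125)
top 140 ((485.0198669433594, 204.94967651367188), (165.86752319335938, 117.06645965576172), 84.44290924072266)
side [479. 159.] [493.9 168.4] 66
side [512. 203.] [515.4 229.4] 7
side [494. 254.] [nan nan] 0<stdin>:8: RuntimeWarning: invalid value encountered in scalar divide
```

View pics/f1.png

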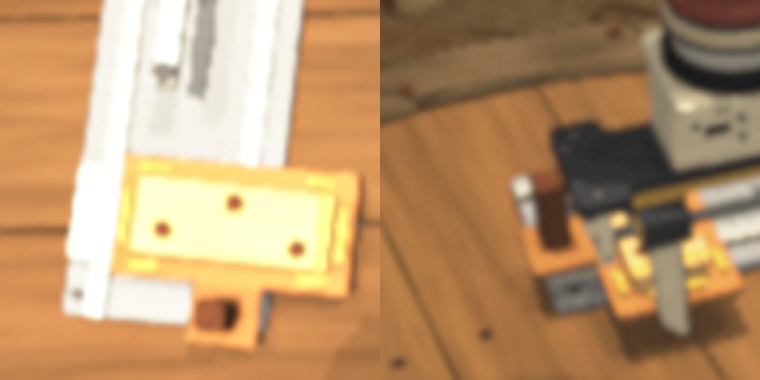

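The last picture shows the carrier fully drawn in and the board still between the stops, plugs at (162,229), (234,202) and (297,248). I pick it up.

```bash
python3 -m pendant '[{"grip":75,"tx":0.3,"ty":4,"tz":0,"twist":-0.005},{"grip":75,"tx":0.9,"ty":8,"tz":0,"twist":-0.005},{"grip":75,"tx":1.5,"ty":13,"tz":0,"twist":-0.005},{"grip":75,"tx":2,"ty":17,"tz":0,"twist":-0.005},{"grip":75,"tx":2,"ty":20.3,"tz":0,"twist":-0.005},{"grip":75,"tx":2,"ty":20.3,"tz":0,"twist":-0.005},{"grip":75,"tx":2,"ty":20.3,"tz":0,"twist":-0.005}]'; python3 - <<'E'
from h import *
o=r.observe();q=o["tool_rot"];print(o["position"],2*np.arctan2(q[1],q[0])-np.pi/2,o["opening"])
E
```

```text
time_s: 50.35
position: [496.8, 184.0, 157.0]
tool_rot: [0.749, 0.663, -0.0, 0.0]
contact_force: [-0.4, -0.6, -0.5]
opening: 69.7
grip_force: 0.0
[496.76174483 184.00080204 157.0092398 ] -0.12119452914582074 69.73417518445444
```

```bash
python3 -m pendant '[{"grip":75,"tx":0,"ty":0.2,"tz":-4,"twist":0},{"grip":75,"tx":0,"ty":0.2,"tz":-8,"twist":0},{"grip":75,"tx":0,"ty":0.2,"tz":-9.8,"twist":0},{"grip":75,"tx":0,"ty":0.2,"tz":-10.5,"twist":0},{"grip":0,"tx":0,"ty":0.2,"tz":-10.5,"twist":0},{"grip":0,"tx":0,"ty":0.2,"tz":-10.5,"twist":0},{"grip":0,"tx":0,"ty":0.2,"tz":-10.5,"twist":0},{"grip":0,"tx":0,"ty":0.2,"tz":-10.5,"twist":0},{"grip":0,"tx":0,"ty":0.2,"tz":-10.5,"twist":0}]'
```

```text
time_s: 51.25
position: [497.3, 187.0, 53.4]
tool_rot: [0.748, 0.663, 0.001, 0.001]
contact_force: [0.5, -1.5, 6.3]
opening: 53.7
grip_force: 30.0
```

```bash
python3 -m pendant '[{"grip":0,"tx":0,"ty":0,"tz":2,"twist":0},{"grip":0,"tx":0,"ty":0,"tz":5,"twist":0},{"grip":0,"tx":0,"ty":-1,"tz":9,"twist":0},{"grip":0,"tx":0,"ty":-3.5,"tz":10,"twist":0},{"grip":0,"tx":0.2,"ty":-7,"tz":10,"twist":-0.1},{"grip":0,"tx":0.4,"ty":-11,"tz":10,"twist":-0.22},{"grip":0,"tx":0.6,"ty":-15,"tz":10,"twist":-0.35},{"grip":0,"tx":0.8,"ty":-19,"tz":10,"twist":-0.48},{"grip":0,"tx":1,"ty":-23,"tz":10,"twist":-0.61},{"grip":0,"tx":1.2,"ty":-27,"tz":10,"twist":-0.74}]'; python3 -m pendant '[{"grip":0,"tx":0,"ty":-4,"tz":0,"twist":-0.13},{"grip":0,"tx":0,"ty":-7.5,"tz":0,"twist":-0.26},{"grip":0,"tx":0.1,"ty":-10.5,"tz":0,"twist":-0.39},{"grip":0,"tx":0.2,"ty":-12.5,"tz":0,"twist":-0.5},{"grip":0,"tx":0.2,"ty":-13,"tz":0,"twist":-0.596},{"grip":0,"tx":0.2,"ty":-13,"tz":0,"twist":-0.596},{"grip":0,"tx":0.2,"ty":-13,"tz":0,"twist":-0.596}]'; python3 - <<'E'
from h import *
o=r.observe();q=o["tool_rot"];print(o["position"],2*np.arctan2(q[1],q[0])-np.pi/2,o["opening"])
s=cam("side");t=cam("top"); print([x[:5] for x in pale(s,163) if x[1]<0],[x[:5] for x in pale(t,163) if x[1]<0])
E
```

```text
time_s: 52.25
position: [508.2, -83.3, 152.2]
tool_rot: [0.938, 0.346, 0.0, -0.0]
contact_force: [1.1, 0.2, -1.7]
opening: 53.6
grip_force: 30.0
time_s: 52.95
position: [510.3, -211.5, 151.8]
tool_rot: [0.998, 0.059, -0.0, -0.001]
contact_force: [0.9, -0.1, -1.4]
opening: 54.1
grip_force: 30.0
[ 510.3369936  -211.47316583  151.75163599] -1.4528877427442646 54.05480037114363
[(1118.9, -48.2, 365.2, 14.5, np.float64(1.57))] [(562.9, -171.3, 151.0, 75.1, np.float64(-0.995)), (584.1, -504.3, 59.5, 55.0, np.float64(0.498)), (587.3, -579.0, 76.2, 50.9, np.float64(0.43))]
```

```bash
python3 -m pendant '[{"grip":0,"tx":0.1,"ty":-0.15,"tz":-3,"twist":0},{"grip":0,"tx":0.1,"ty":-0.15,"tz":-6,"twist":0},{"grip":0,"tx":0.1,"ty":-0.15,"tz":-7.8,"twist":0},{"grip":0,"tx":0.1,"ty":-0.15,"tz":-8.4,"twist":0},{"grip":0,"tx":0.1,"ty":-0.15,"tz":-8.7,"twist":0},{"grip":0,"tx":0.1,"ty":-0.15,"tz":-8.7,"twist":0},{"grip":0,"tx":0.1,"ty":-0.15,"tz":-8.7,"twist":0}]'
```

```text
time_s: 53.75
position: [512.0, -214.4, 66.2]
tool_rot: [0.998, 0.058, 0.001, 0.0]
contact_force: [-0.6, -0.4, -1.1]
opening: 53.3
grip_force: 30.0
```

```bash
python3 -m pendant '[{"grip":0,"tx":0,"ty":0,"tz":-0.1,"twist":0},{"grip":0,"tx":0,"ty":0,"tz":-0.1,"twist":0},{"grip":0,"tx":0,"ty":0,"tz":-0.1,"twist":0}]'
```

```text
time_s: 54.05
position: [511.6, -214.2, 64.5]
tool_rot: [0.998, 0.057, 0.0, 0.0]
contact_force: [0.1, -1.0, 0.9]
opening: 53.8
grip_force: 30.0
```

```bash
python3 -m pendant '[{"grip":75,"tx":0,"ty":0,"tz":0,"twist":0},{"grip":75,"tx":0,"ty":0,"tz":0,"twist":0},{"grip":75,"tx":0,"ty":0,"tz":0,"twist":0},{"grip":75,"tx":0,"ty":0,"tz":0,"twist":0},{"grip":75,"tx":0,"ty":0,"tz":2,"twist":0},{"grip":75,"tx":0,"ty":0,"tz":6,"twist":0},{"grip":75,"tx":0,"ty":0,"tz":10,"twist":0},{"grip":75,"tx":0,"ty":4,"tz":10,"twist":0},{"grip":75,"tx":0,"ty":9,"tz":10,"twist":0},{"grip":75,"tx":0,"ty":14,"tz":10,"twist":0}]'; python3 -m pendant '[{"grip":75,"tx":0,"ty":5,"tz":0,"twist":0},{"grip":75,"tx":0,"ty":10,"tz":0,"twist":0},{"grip":75,"tx":0,"ty":15,"tz":0,"twist":0},{"grip":75,"tx":0,"ty":15,"tz":0,"twist":0}]'; python3 - <<'E'
from h import *
for n in("top","side"):
    d=cam(n); im=d["pixels"]; h=cv2.cvtColor(im,cv2.COLOR_BGR2HSV)
    print(n,[x[:5] for x in pale(d,74) if -400<x[1]<-100])
    for m in np.array([529.2,-211])+np.array([[-48,14],[0,-14],[48,10]])@np.array([[.993,.117],[-.117,.993]]):
        e=proj(d,[[*m,74]])[0]; x,y=e.round().astype(int); w=cv2.GaussianBlur(im[y-6:y+7,x-6:x+7,1].astype(np.float32),(0,0),.7); j=np.unravel_index(w.argmin(),w.shape); print(m.round(),plane(d,[(x-6+j[1],y-6+j[0])],74)[0].round(1),w.min(),np.median(w))
t=cam("top")
E
```

```text
time_s: 55.05
position: [511.4, -73.0, 164.6]
tool_rot: [0.998, 0.056, 0.001, -0.0]
contact_force: [0.5, 0.4, -0.2]
opening: 69.7
grip_force: 0.0
time_s: 55.45
position: [510.7, 85.7, 162.6]
tool_rot: [0.998, 0.065, -0.001, -0.002]
contact_force: [0.3, 0.1, -0.7]
opening: 69.7
grip_force: 0.0
top [(527.9, -206.7, 145.7, 145.7, np.float64(0.129))]
[ 480. -203.] [ 479.6 -205.2] 136.7695 251.08916
[ 531. -225.] [ 530.4 -227. ] 132.48872 254.22601
[ 576. -195.] [ 574.8 -196.8] 147.2825 253.84506
side [(507.0, -276.4, 95.1, 51.2, np.float64(0.108)), (524.3, -195.9, 150.1, 88.3, np.float64(0.109))]
[ 480. -203.] [ 481.4 -202.9] 90.56062 228.68254
[ 531. -225.] [ 531.9 -225.4] 92.95749 226.95421
[ 576. -195.] [ 576.8 -195.7] 96.28896 233.15112
```

The sample lies level in the middle of the top layer: both cameras put all three plugs within 2 mm of their expected places. I hand in.

```bash
python3 -m pendant '[{"grip":75,"tx":0,"ty":0,"tz":0,"twist":0},{"grip":75,"tx":0,"ty":0,"tz":0,"twist":0},{"grip":75,"tx":0,"ty":0,"tz":0,"twist":0},{"grip":75,"tx":0,"ty":0,"tz":0,"twist":0},{"grip":75,"tx":0,"ty":0,"tz":0,"twist":0}]'; python3 -c "
from rig import r
print(r.job_done())"
```

```text
time_s: 56.1
position: [511.4, 75.5, 164.2]
tool_rot: [0.998, 0.057, 0.0, -0.0]
contact_force: [-0.3, -0.5, -0.6]
opening: 69.7
grip_force: 0.0
the job is handed in; nothing more can be done
None
```

I handed the job in at 56 s with every step carried out and everything let go: plugs 1 to 3 shown in order (plug 1 seen under the pointer, plugs 2 and 3 placed by tool readings only), the carrier drawn to its stop, and the four staves stacked crosswise with the sample in the middle on top; no verdict came back.

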